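# Set out the threads for the next alteration

## Robot

A 7-joint arm with a two-finger parallel gripper is mounted at the origin on the work surface. World frame = base frame: x ahead of the robot, y to its left, z up, the work surface at z = 0. Lengths are in m, angles in rad, forces in N, time in s.
With the tool pointing down it reaches from about 0.4 to 0.85 m from the base axis. Payload 6.9 kg.
Tool frame: the origin (TCP) lies midway between the tips of the shut fingers; the grasp point (between the pads) lies 19 mm behind it; x points along the fingers, y is the direction in which the jaws open and shut, and the axes are right-handed (so a half turn about x gives the same grasp; the last joint's range is limited). The gripper opens to 85 mm and grips with 20 to 120 N. Pads are 22 mm wide; open, the fingers measure 114 mm over their backs; the gripper's body (76 mm by 85 mm) begins 54 mm behind the grasp point. The pads swing forward as they close: fully open they stand 13 mm farther back than shut.
Start: joints at [1.448, 0.507, -0.238, 1.5, 0.126, 1.149, -0.155], TCP at [0.141, -0.609, 0.231] pointing down, gripper open.
Joint ranges: [-3.08, 3.08], [-0.24, 2.05], [-1.43, 1.35], [0, 2.5], [-1.52, 4.66], [0.17, 1.96], [-2.89, 2.89]. Speed limits (rad/s): [2.39, 2.39, 3.14, 3.14, 3.14, 3.14, 3.14].

## Interface

Orientations are given as [roll, pitch, yaw] about the fixed x, y, z axes, in that order (R = Rz(yaw) Ry(pitch) Rx(roll)).
In Python, from bench import arm gives the robot as it stands. The module is installed in compiled form; this text tells all that it offers.
- The arm moves only by the tool apply_moves, never from a script. Its argument "series" is a list of rows, each a list of 2 entries, a list of its own where there are three numbers: the shift along the tool's x, y, z scaled (see below), then the turn, a rotation vector about the tool's x, y, z scaled (see below). In form: [[[tx, ty, tz], [rx, ry, rz]], ...]. A call has exactly 5 rows; each row is the pose to reach, as a shift and turn from the pose commanded when the call began, along the tool's axes at that moment; what a row does not reach only later rows make up. The controller multiplies each number of a shift by 0.3 m and each number of a turn by 30 degrees. A row lasts 1/12 s, in which the tool goes at most 41.7 mm and 7.16 degrees, less where a joint would pass 70% of its speed; a pose out of reach is approached as far as the arm can. A call with a number of a shift or a turn outside -1 to 1 is refused whole. A call with a gripper value outside its range is refused whole. "hand" is the closure, from 0 (fully open) to 1 (shut), set as the call begins (left out, the last holds). The fingers move at their own pace and stop on an object; "force" is the grip in N (left out, the last holds). Time passes only in rows, so rows that repeat a pose let the fingers close, or fill a call up. It gives the time, the measured TCP pose, the force and the opening at its end, in the units of the state.
- arm.read_state(): the state, without advancing time (a new reading comes with each control period).
- arm.read_camera(name): name is "scene" or "top" or "wrist"; returns the picture (480x640x3 uint8, red, green, blue); there is no depth.
- arm.camera_params(name): a dict with "intrinsics" (3x3 intrinsics, pixels), "camera_from_world" (4x4, takes a point from world to camera coordinates); the wrist camera has in their place "tool_from_camera" (4x4, takes a point from camera to tool coordinates, whose origin is the TCP and whose axes are the tool frame's). Camera axes: x right, y up, looking along -z (the intrinsics and any distortion apply to the point x, -y, -z); pixel columns grow to the right and rows downward; lengths in m; the calibration is good to about 2 mm. A picture is of the moment at which its call begins: read the wrist's pose just before it. camera_params takes no time and is no camera call.
- arm.job_done(): hands the job in, once; it reports no verdict.
The state is a dict: "clock": time; "qpos": joint angles; "qd": joint speeds; "joint_efforts": joint torques, N m; "tcp_pos": TCP position; "tool_rot": TCP orientation; "ft_force": force on the tool from outside, world axes, zero at the start; "torque": the same for the moment, N m; "opening": finger opening in m.
Only numpy, scipy, OpenCV 4.12 (cv2) and the standard library are available. Lean on these libraries where they do the work, as an engineer would, in place of code of your own. Each camera call takes 0.05 s, during which the arm holds its last target.

## Task

Set out the threads for the next alteration in the plywood tray, around the two cones already standing in its back row: stand the red spool between the white and the black cone, the blue spool in front of the white cone and the yellow spool in front of the black cone (in front means on the robot's side), each upright on the floor of its own compartment. Then lay the red bobbin flat on top of the red spool, centred, and leave the two cones standing where they are.

Things in the scene. Friction and masses are not known exactly. Their poses are not given: they have to be found in the camera images.
- tray: Plywood tray fixed to the table, 156 (x) by 232 (y) mm. Floor 6 thick, walls and dividers 4 thick, tops 18 above table. Compartments 72 square; centres at x +38 (back row, far from robot) and -38 (front row), y +76, 0, -76. Front middle holds a needle tin, 46 wide, 19 high (not needed). Yaw up to 0.3 rad. Origin: centre of underside, at table height; x away from the robot, y to its left, z up.
- white_cone: White thread cone, loose, 140 g, standing in an outer compartment of the tray's back row (left or right varies): base 52 mm in diameter, tapering to 26 at 78 high, grey tube end on top, 85 tall in all. It stays put: moved more than 20 mm spoils the job. Origin: centre of the underside; z up.
- black_cone: Black thread cone, loose, 140 g, standing in an outer compartment of the tray's back row (left or right varies): base 52 mm in diameter, tapering to 26 at 78 high, grey tube end on top, 85 tall in all. It stays put: moved more than 20 mm spoils the job. Origin: centre of the underside; z up.
- red_spool: Red thread spool standing upright on the table, loose: 58 mm tall, thread body 38 in diameter between two end discs 44 in diameter and 4 thick, all of that colour, with a small white hub on top; about 60 g. Origin: centre of the underside; z points up through the spool.
- blue_spool: Blue thread spool standing upright on the table, loose: 58 mm tall, thread body 38 in diameter between two end discs 44 in diameter and 4 thick, all of that colour, with a small white hub on top; about 60 g. Origin: centre of the underside; z points up through the spool.
- yellow_spool: Yellow thread spool standing upright on the table, loose: 58 mm tall, thread body 38 in diameter between two end discs 44 in diameter and 4 thick, all of that colour, with a small white hub on top; about 60 g. Origin: centre of the underside; z points up through the spool.
- bobbin: Small bobbin lying flat on the table, loose: two red discs 34 mm in diameter and 2 thick with red thread 30 in diameter between them, small aluminium hub, 16 high in all, 20 g. Origin: centre of the underside; z up along its axis.
Mind the look-alikes: they are no part of the job. There is more than one size of the yellow_spool; the one meant has the size given above. Of the things shaped like the bobbin, the red one is meant.

How it is judged:
By the outcome, as a careful person would: the job done as asked, in the order asked, and still so for the second after the job is handed in, with the robot touching nothing.
It also fails if it takes over 102 s, if anything falls off the work surface, if the arm or the gripper's body presses on something with over 40 N, if the wrist force passes 120 N, or if a joint passes its speed limit or range.

## Working session

There is one attempt and no reset: what is moved stays moved. The work goes in short steps, Python scripts to look and compute and a tool call to move; the robot and the scene stay as the last step left them, time stands still between calls to the robot, and variables do not carry over. Pictures are saved under pics/ and viewed, and the job is handed in when it is done.

Besides the shell and the picture viewer there is one more tool, called after ">>>" by a JSON object that holds its "name" and its "arguments", one argument or row to a line. apply_moves: Moves the arm, as the interface text tells. Shifts and turns lie within -1 to 1; 1 stands for 0.3 m of shift or 30 degrees of turn. Its arguments: {"type":"object","properties":{"series":{"type":"array","items":{"type":"array"}},"hand":{"type":"number"},"force":{"type":"number"}},"required":["series"]}

```bash
mkdir -p pics; ls; python3 - <<'E'
from bench import arm
import cv2
s=arm.read_state(); print(s)
for n in ["scene","top","wrist"]:
    im=arm.read_camera(n); cv2.imwrite(f"pics/{n}0.png",im[:,:,::-1]); print(n,arm.camera_params(n))
E
```

```text
pics
{'clock': 0.0, 'qpos': array([ 1.44849152,  0.50831903, -0.23750664,  1.50113185,  0.12569388,
        1.14893771, -0.15480253]), 'qd': array([ 5.38102944e-04, -1.96410210e-05,  4.00056567e-04, -1.39457039e-03,
        1.38390925e-03,  2.77461417e-04,  1.15765955e-03]), 'joint_efforts': array([ 7.74421769e-04, -6.20594287e+01, -2.18609467e+00, -2.49646425e+01,
        1.27348909e-02,  1.18682851e-02,  2.20694204e-05]), 'tcp_pos': array([ 0.14094714, -0.60836996,  0.23044108]), 'tool_rot': array([-1.54608244,  1.56898818,  1.82331132]), 'ft_force': array([ 1.23237893, -0.11195227,  1.00996871]), 'torque': array([-0.031888  ,  0.00241291,  0.04043312]), 'opening': 0.08500538386211294}
scene {'intrinsics': array([[521.27802344,   0.        , 311.21255029],
       [  0.        , 521.27802344, 247.10394344],
       [  0.        ,   0.        ,   1.        ]]), 'camera_from_world': array([[ 0.11727686,  0.99291281, -0.01924316, -0.06530798],
       [-0.7735486 ,  0.10348418,  0.62523083,  0.37809732],
       [ 0.62279106, -0.05843959,  0.78020261, -1.39240454],
       [ 0.        ,  0
[... 414 characters left out ...]
1.76658028e-01, -7.86880597e-04,  9.84271976e-01,
        -1.16450584e+00],
       [ 0.00000000e+00,  0.00000000e+00,  0.00000000e+00,
         1.00000000e+00]])}
wrist {'intrinsics': array([[358.68894317,   0.        , 319.51462179],
       [  0.        , 358.68894317, 235.39634848],
       [  0.        ,   0.        ,   1.        ]]), 'tool_from_camera': array([[ 4.17212338e-04,  2.88119855e-01, -9.57594264e-01,
        -1.42078138e-01],
       [ 9.99999806e-01,  3.21998510e-04,  5.32570464e-04,
        -7.29200409e-05],
       [ 4.61788051e-04, -9.57594301e-01, -2.88119665e-01,
        -7.38057924e-02],
       [ 0.00000000e+00,  0.00000000e+00,  0.00000000e+00,
         1.00000000e+00]])}
```

View pics/top0.png

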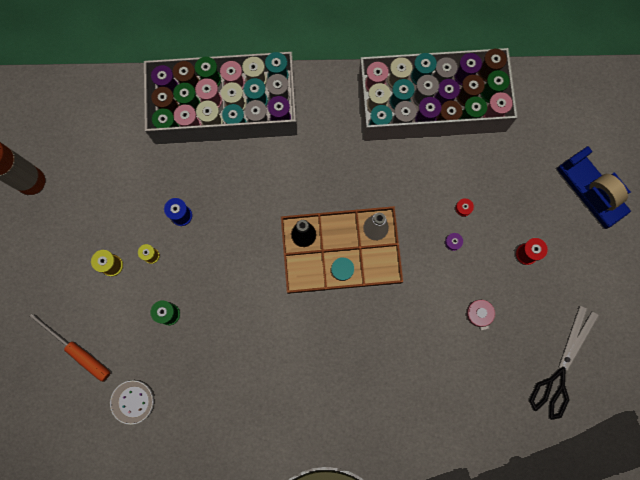

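View pics/scene0.png

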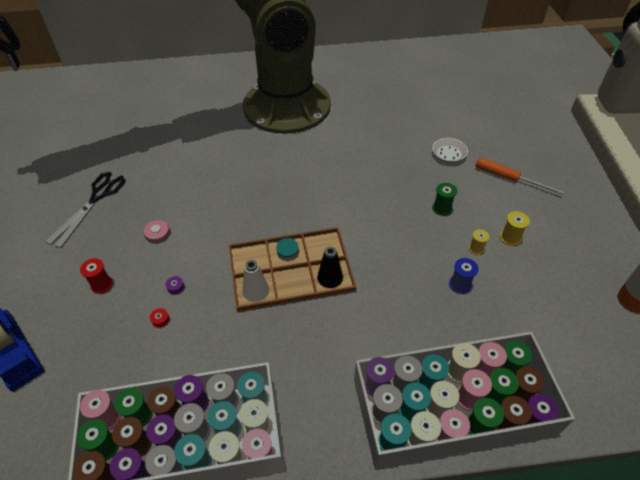

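```bash
cat > h.py <<'E'
import numpy as np, cv2
from bench import arm
from scipy.optimize import minimize
def proj(n,P,par=None):
    p=par or arm.camera_params(n); T=p["camera_from_world"]; K=p["intrinsics"]
    P=np.atleast_2d(P); c=P@T[:3,:3].T+T[:3,3]
    return np.c_[K[0,0]*c[:,0]/-c[:,2]+K[0,2], K[1,1]*-c[:,1]/-c[:,2]+K[1,2]]
def unproj(n,u,v,z,par=None):
    p=par or arm.camera_params(n); T=p["camera_from_world"]; K=p["intrinsics"]
    d=np.array([(u-K[0,2])/K[0,0],-(v-K[1,2])/K[1,1],-1.]); R=T[:3,:3]
    o=-R.T@T[:3,3]; d=R.T@d; return o+d*(z-o[2])/d[2]
A=np.linspace(0,2*np.pi,40,endpoint=False)
def circ(r,z): return np.c_[r*np.cos(A),r*np.sin(A),0*A+z]
SPOOL=np.vstack([circ(.022,0),circ(.022,.004),circ(.022,.054),circ(.022,.058)])
SMALL=lambda r,h: np.vstack([circ(r,0),circ(r,h)])
BOB=SMALL(.017,.016)
CONE=np.vstack([circ(.026,0),circ(.013,.078)])
def sil(n,pts,xy,roi,par=None,S=4):
    q=proj(n,pts+np.r_[xy,0],par)-np.array(roi[:2])
    m=np.zeros((roi[3]*S,roi[2]*S),np.uint8)
    h=cv2.convexHull((q*S+S/2-.5).astype(np.float32)).round().astype(np.int32)
    cv2.fillConvexPoly(m,h,255); return cv2.resize(m,(roi[2],roi[3]),interpolation=cv2.INTER_AREA)/255.
def fit(n,pts,mask,roi,x0,par=None):
    par=par or arm.camera_params(n); mk=mask.astype(float)
    f=lambda x: ((sil(n,pts,x,roi,par)-mk)**2).sum()
    r=minimize(f,x0,method="Nelder-Mead",options=dict(initial_simplex=[x0,x0+np.r_[.006,0],x0+np.r_[0,.006]],xatol=1e-4))
    return r.x,r.fun,mk.sum()
def toolcam(s):
    "wrist camera as camera_from_world"
    from scipy.spatial.transform import Rotation as Ro
    p=arm.camera_params("wrist"); T=np.eye(4); T[:3,:3]=Ro.from_euler("xyz",s["tool_rot"]).as_matrix(); T[:3,3]=s["tcp_pos"]
    return dict(intrinsics=p["intrinsics"],camera_from_world=np.linalg.inv(T@p["tool_from_camera"]))
E
python3 - <<'E'
from h import *
t=cv2.imread("pics/top0.png"); s=cv2.imread("pics/scene0.png")
c=lambda im,x,y,w,h,k: cv2.resize(im[y:y+h,x:x+w],None,fx=k,fy=k,interpolation=cv2.INTER_CUBIC)
a=c(t,80,190,130,90,3); b=c(t,430,190,130,90,3)
cv2.imwrite("pics/c1.png",np.hstack([a,b])); cv2.imwrite("pics/c2.png",c(t,270,195,145,105,5))
for nm,u,v in [("red",534,250),("blue",178,210),("yel",105,262),("yels",147,253),("bob",465,207),("purple",454,241)]:
    print(nm,unproj("top",u,v,.03))
E
```

```text
red [ 0.53040045 -0.42116319  0.03      ]
blue [0.62452608 0.28850777 0.03      ]
yel [0.52075607 0.4309437  0.03      ]
yels [0.53749825 0.34810449 0.03      ]
bob [ 0.6207013  -0.28933343  0.03      ]
purple [ 0.55134812 -0.26339916  0.03      ]
```

View pics/c1.png

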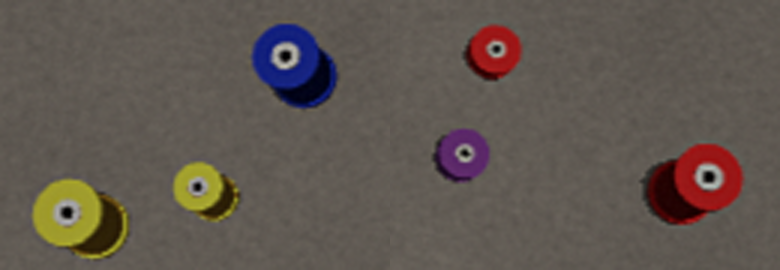

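View pics/c2.png

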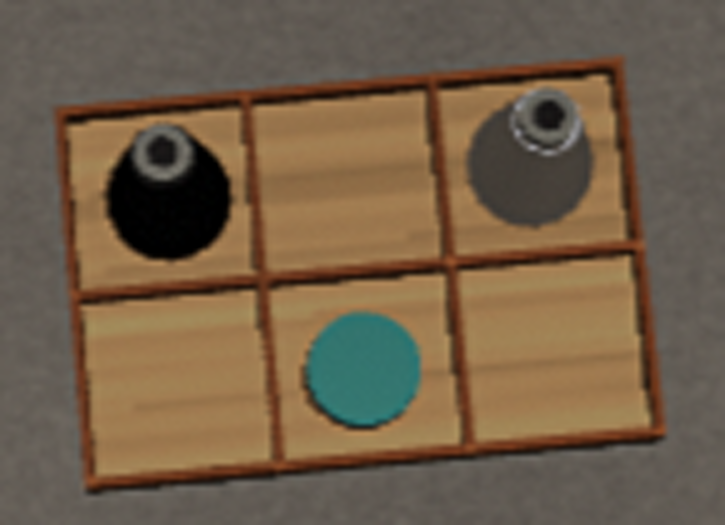

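```bash
cat >> h.py <<'E'
def disc(img,n,u,v,z,w=16,par=None,huefrom=None,frac=.62):
    "centroid of the bright-coloured top disc near (u,v); RGB img"
    x0,y0=int(u-w),int(v-w); c=img[y0:y0+2*w,x0:x0+2*w].astype(int)
    sat=c.max(2)-c.min(2); m=(sat>frac*np.percentile(sat,97)).astype(np.uint8)
    k,l,st,ce=cv2.connectedComponentsWithStats(m); i=1+np.argmax(st[1:,4])
    cs,_=cv2.findContours((l==i).astype(np.uint8),cv2.RETR_EXTERNAL,cv2.CHAIN_APPROX_NONE)
    h=cv2.convexHull(max(cs,key=cv2.contourArea)); (cx,cy),ax,an=cv2.fitEllipse(h)if len(h)>5 else ((0,0),0,0)
    uv=(cx+x0,cy+y0); return np.round(unproj(n,*uv,z,par),4),np.round(uv,1),np.round(ax,1)
E
python3 - <<'E'
from h import *
t=cv2.imread("pics/top0.png")[:,:,::-1]; s=cv2.imread("pics/scene0.png")[:,:,::-1]
for nm,a,b,z in [("red",(536,249),(93,268),.058),("blue",(175,208),(466,267),.058),("yel",(102,261),(517,219),.058),("yels",(146,252),(481,236),.04),("bob",(466,207),(159,316),.016),("purple",(455,241),(175,284),.016)]:
    print(nm,disc(t,"top",*a,z),disc(s,"scene",*b,z))
# tray corners top rim z=.018
for n,c in [("top",[(270+60/5,195+112/5),(270+620/5,195+62/5),(270+659/5,195+435/5),(270+92/5,195+487/5)])]:
    P=np.array([unproj(n,*q,.018)[:2] for q in c]); print(P)
    L=np.array([[.078,.116],[.078,-.116],[-.078,-.116],[-.078,.116]])
    c0=P.mean(0); Q=P-c0; yaw=np.arctan2((L[:,0]*Q[:,1]-L[:,1]*Q[:,0]).sum(),(L*Q).sum()); R=np.array([[np.cos(yaw),-np.sin(yaw)],[np.sin(yaw),np.cos(yaw)]])
    print(c0,yaw,P-(L@R.T+c0))
    for k in [.038,-.038]:
        for j in [.076,0,-.076]: print(k,j,R@[k,j]+c0)
    im=t[:,:,::-1].copy()
    m=np.c_[L@R.T+c0,[.018]*4]
    im=cv2.resize(im[195:300,270:415],None,fx=5,fy=5); 
    cv2.polylines(im,[np.int32((proj(n,m)-[270,195])*5)],1,(0,255,0),1); cv2.imwrite("pics/tr.png",im)
E
```

```text
red (array([ 0.5282, -0.4148,  0.058 ]), array([535.7, 248.5]), array([21.3, 22.8])) (array([ 0.5294, -0.4177,  0.058 ]), array([ 91.2, 267.2]), array([16.8, 23.8]))
blue (array([0.6207, 0.2883, 0.058 ]), array([174.8, 208.3]), array([21.1, 21.7])) (array([0.6222, 0.2855, 0.058 ]), array([466.1, 267.1]), array([17.8, 23.3]))
yel (array([0.5192, 0.4265, 0.058 ]), array([102.3, 260.4]), array([21.3, 23.9])) (array([0.5204, 0.4239, 0.058 ]), array([517.9, 219.4]), array([15.7, 22.6]))
yels (array([0.5362, 0.3475, 0.04  ]), array([145.9, 252.8]), array([15.8, 18.4])) (array([0.5371, 0.3456, 0.04  ]), array([480.6, 235.4]), array([12., 16.]))
bob (array([ 0.626 , -0.2926,  0.016 ]), array([464.9, 206.2]), array([16. , 16.7])) (array([ 0.6276, -0.2952,  0.016 ]), array([158.3, 315.7]), array([14.8, 18.3]))
purple (array([ 0.5547, -0.2668,  0.016 ]), array([454.1, 240.7]), array([15.9, 16.3])) (array([ 0.5568, -0.2698,  0.016 ]), array([173.8, 283.3]), array([13.3, 17. ]))
[[ 0.60850498  0.07984327]
 [ 0.62544035 -0.14799684]
 [ 0.4723853  -0.15775468]
 [ 0.45539748  0.06800091]]
[ 0.54043203 -0.03947683] 0.07333319673147701 [[-0.00121838 -0.00208299]
 [-0.00128107  0.00145336]
 [ 0.0012446   0.00312525]
 [ 0.00125484 -0.00249562]]
0.038 0.076 [0.57276157 0.03910307]
0.038 0 [ 0.5783299  -0.03669267]
0.038 -0.076 [ 0.58389822 -0.11248841]
-0.038 0.076 [0.49696583 0.03353474]
-0.038 0 [ 0.50253416 -0.042261  ]
-0.038 -0.076 [ 0.50810249 -0.11805673]
```

View pics/tr.png

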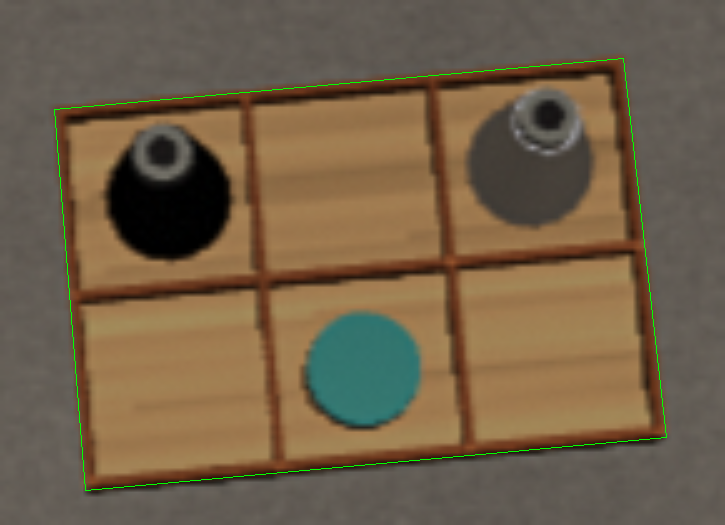

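```bash
cat > plan.py <<'E'
import sys
from h import *
from scipy.spatial.transform import Rotation as Ro
def plan(x,y,z,jaw,near=None):
    s=arm.read_state(); R=Ro.from_euler("xyz",s["tool_rot"]).as_matrix(); p=s["tcp_pos"]
    cand=[]
    for k in [0,np.pi]:
        a=np.radians(jaw)+k; ty=np.array([np.cos(a),np.sin(a),0]); tx=np.array([0,0,-1.]); G=np.c_[tx,ty,np.cross(tx,ty)]
        cand.append((R.T@G))
    rv=[Ro.from_matrix(c).as_rotvec() for c in cand]; rv=min(rv,key=np.linalg.norm)
    d=R.T@(np.r_[x,y,z]-p)
    print("t",s["clock"].round(2) if hasattr(s["clock"],'round') else s["clock"],"p",p.round(4),"jaw",np.degrees(np.arctan2(R[1,1],R[0,1])).round(1),"q7",round(s["qpos"][6],2),"f",s["ft_force"].round(1),"open",round(s["opening"],4))
    print("shift",(d/.3).round(3),"turn",np.degrees(rv/np.radians(1)/57.29578*57.29578/57.29578 if 0 else rv).round(2)/30, "rows",max(np.linalg.norm(d)/.0417,np.degrees(np.linalg.norm(rv))/7.16).round(1))
if __name__=="__main__": plan(*map(float,sys.argv[1:5]))
E
python3 plan.py .529 -.416 .2 4
```

```text
t 0.15 p [ 0.141  -0.6085  0.2306] jaw -76.9 q7 -0.15 f [ 0.6  0.8 -0.4] open 0.0853
shift [ 0.102 -0.333 -1.405] turn [-2.69833333e+00 -1.66666667e-03  2.33333333e-03] rows 11.3
```

>>> {"name": "apply_moves", "arguments": {
  "series": [
    [[0.02,-0.06,-0.14],[-0.2,0,0]],
    [[0.04,-0.1,-0.28],[-0.4,0,0]],
    [[0.06,-0.13,-0.42],[-0.6,0,0]],
    [[0.07,-0.17,-0.56],[-0.8,0,0]],
    [[0.08,-0.2,-0.7],[-1,0,0]]
  ],
  "hand": 0,
  "force": 40
}}

```text
clock: 0.57
tcp_pos: [0.3225, -0.5067, 0.2077]
tool_rot: [-1.614, 1.57, 2.284]
ft_force: [0.1, -1.3, -0.0]
opening: 0.0855
```

```bash
python3 plan.py .529 -.416 .2 4
```

```text
t 0.5667 p [ 0.3225 -0.5067  0.2077] jaw -46.7 q7 -0.05 f [ 0.1 -1.3 -0. ] open 0.0855
shift [ 0.026  0.252 -0.708] turn [-1.68933333e+00 -6.66666667e-04  1.33333333e-03] rows 7.1
```

>>> {"name": "apply_moves", "arguments": {
  "series": [
    [[0,0.03,-0.13],[-0.2,0,0]],
    [[0.01,0.07,-0.26],[-0.4,0,0]],
    [[0.02,0.12,-0.39],[-0.6,0,0]],
    [[0.03,0.17,-0.51],[-0.8,0,0]],
    [[0.03,0.22,-0.62],[-1,0,0]]
  ]
}}

```text
clock: 0.98
tcp_pos: [0.5042, -0.4275, 0.1984]
tool_rot: [-2.319, 1.57, 2.104]
ft_force: [0.9, 0.2, 0.4]
opening: 0.0858
```

```bash
python3 plan.py .529 -.416 .2 4
```

```text
t 0.9833 p [ 0.5042 -0.4275  0.1984] jaw -16.6 q7 0.1 f [0.9 0.2 0.4] open 0.0858
shift [-0.005  0.068 -0.06 ] turn [-0.68633333 -0.002       0.00133333] rows 2.9
```

>>> {"name": "apply_moves", "arguments": {
  "series": [
    [[0,0.03,-0.03],[-0.23,0,0]],
    [[0,0.06,-0.06],[-0.46,0,0]],
    [[0,0.068,-0.06],[-0.69,0,0]],
    [[0,0.068,-0.06],[-0.69,0,0]],
    [[0,0.068,-0.06],[-0.69,0,0]]
  ]
}}

```text
clock: 1.4
tcp_pos: [0.5268, -0.4183, 0.1985]
tool_rot: [-2.396, 1.57, 2.378]
ft_force: [0.7, -0.7, -0.5]
opening: 0.0854
```

```bash
python3 - <<'E'
from h import *
s=arm.read_state(); im=arm.read_camera("wrist"); cv2.imwrite("pics/w1.png",im[:,:,::-1])
par=toolcam(s); print(s["tcp_pos"],proj("wrist",np.array([[.529,-.416,.058],[.529,-.416,0]]),par))
E
python3 plan.py .529 -.416 .023 4
```

```text
[ 0.52678582 -0.41829285  0.1985109 ] [[322.12196733 219.6064843 ]
 [321.81056145 204.96606377]]
t 1.45 p [ 0.5264 -0.4186  0.1987] jaw 3.5 q7 0.37 f [-0.2 -0.5  0.1] open 0.0854
shift [ 0.586  0.01  -0.008] turn [-0.01766667 -0.00066667  0.00166667] rows 4.2
```

View pics/w1.png

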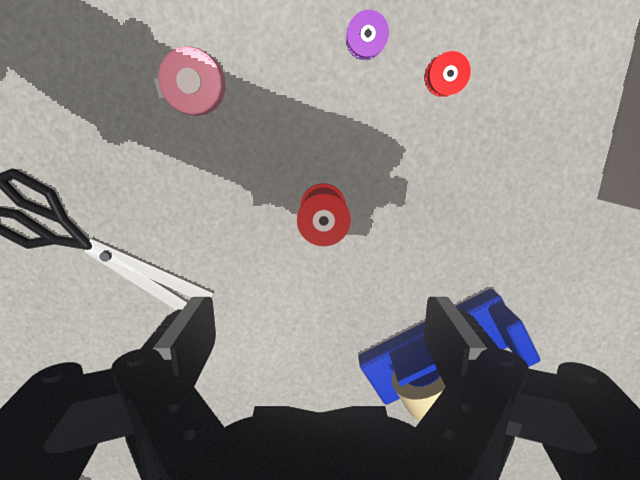

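>>> {"name": "apply_moves", "arguments": {
  "series": [
    [[0.13,0.01,-0.008],[0,0,0]],
    [[0.27,0.01,-0.008],[0,0,0]],
    [[0.4,0.01,-0.008],[0,0,0]],
    [[0.52,0.01,-0.008],[0,0,0]],
    [[0.62,0.01,-0.008],[0,0,0]]
  ]
}}

```text
clock: 1.87
tcp_pos: [0.528, -0.416, 0.0106]
tool_rot: [-1.817, 1.569, 2.956]
ft_force: [0.6, -1.0, -0.4]
opening: 0.0854
```

>>> {"name": "apply_moves", "arguments": {
  "series": [
    [[0,0,0],[0,0,0]],
    [[0,0,0],[0,0,0]],
    [[0,0,0],[0,0,0]],
    [[0,0,0],[0,0,0]],
    [[0,0,0],[0,0,0]]
  ],
  "hand": 1,
  "force": 40
}}

```text
clock: 2.28
tcp_pos: [0.5311, -0.4165, 0.0158]
tool_rot: [0.822, 1.567, -0.684]
ft_force: [0.2, -1.4, 5.8]
opening: 0.0385
```

```bash
python3 plan.py .529 -.416 .012 4
```

```text
t 2.2833 p [ 0.5311 -0.4165  0.0158] jaw 3.7 q7 0.26 f [ 0.2 -1.4  5.8] open 0.0385
shift [ 0.013 -0.007 -0.002] turn [-0.01033333  0.00533333 -0.00566667] rows 0.1
```

>>> {"name": "apply_moves", "arguments": {
  "series": [
    [[-0.1,0,0],[0,0,0]],
    [[-0.22,0,0],[0,0,0]],
    [[-0.36,0,0],[0,0,0]],
    [[-0.48,0,0],[0,0,0]],
    [[-0.55,0,0],[0,0,0]]
  ]
}}

```text
clock: 2.7
tcp_pos: [0.5318, -0.416, 0.1848]
tool_rot: [0.937, 1.563, -0.569]
ft_force: [0.8, 0.9, -0.4]
opening: 0.0387
```

```bash
python3 - <<'E'
from h import *
s=arm.read_state(); im=arm.read_camera("wrist"); cv2.imwrite("pics/w2.png",im[:,:,::-1]);print(s["tcp_pos"])
E
python3 plan.py .578 -.037 .19 4
```

```text
[ 0.53177969 -0.41601806  0.18476465]
t 2.75 p [ 0.5331 -0.4166  0.1879] jaw 3.7 q7 0.36 f [ 2.3 -0.4  1.7] open 0.039
shift [-0.014  0.232 -1.253] turn [-0.00933333  0.01433333 -0.01833333] rows 9.2
```

View pics/w2.png

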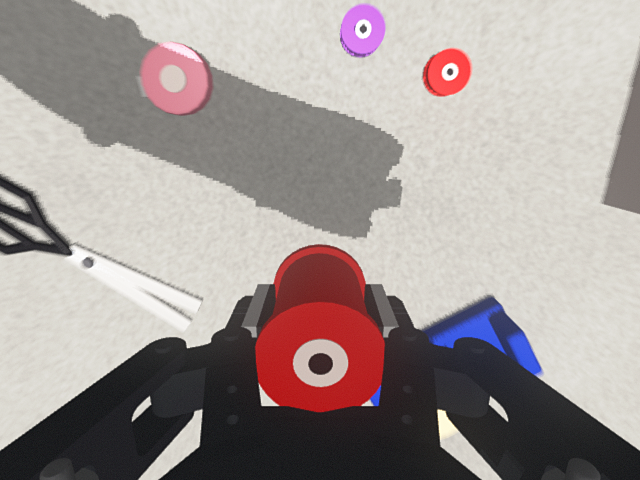

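```bash
cat > held.py <<'E'
import sys
from h import *
# tool-frame y,z of a point at tool-x=X seen at wrist pixel u,v
p=arm.camera_params("wrist"); T=p["tool_from_camera"]; K=p["intrinsics"]
u,v,X=map(float,sys.argv[1:4])
d=T[:3,:3]@np.array([(u-K[0,2])/K[0,0],-(v-K[1,2])/K[1,1],-1.]); o=T[:3,3]
print("tool point",(o+d*(X-o[0])/d[0]).round(4))
E
python3 held.py 320 363 -.042
```

```text
tool point [-0.042   0.0007  0.0001]
```

>>> {"name": "apply_moves", "arguments": {
  "series": [
    [[0,0.03,-0.135],[0,0,0]],
    [[0,0.05,-0.27],[0,0,0]],
    [[0,0.08,-0.4],[0,0,0]],
    [[0,0.1,-0.535],[0,0,0]],
    [[-0.01,0.125,-0.67],[0,0,0]]
  ]
}}

```text
clock: 3.17
tcp_pos: [0.5538, -0.2109, 0.1819]
tool_rot: [0.788, 1.57, -0.719]
ft_force: [0.9, -0.6, -0.7]
opening: 0.0385
```

```bash
python3 plan.py .578 -.037 .19 4
```

```text
t 3.1667 p [ 0.5538 -0.2109  0.1819] jaw 3.7 q7 0.03 f [ 0.9 -0.6 -0.7] open 0.0385
shift [-0.027  0.118 -0.573] turn [-0.01        0.00133333 -0.00133333] rows 4.2
```

>>> {"name": "apply_moves", "arguments": {
  "series": [
    [[0,0.03,-0.135],[0,0,0]],
    [[0,0.06,-0.27],[0,0,0]],
    [[0,0.09,-0.4],[0,0,0]],
    [[0,0.11,-0.52],[0,0,0]],
    [[0,0.118,-0.573],[0,0,0]]
  ]
}}

```text
clock: 3.58
tcp_pos: [0.5788, -0.0317, 0.1829]
tool_rot: [2.243, 1.567, 0.744]
ft_force: [-0.4, -0.0, 0.2]
opening: 0.0383
```

```bash
python3 - <<'E'
from h import *
s=arm.read_state(); im=arm.read_camera("wrist"); cv2.imwrite("pics/w3.png",im[:,:,::-1]);print(s["tcp_pos"])
c0=np.array([.54043,-.03948]);yaw=.0733;c0=c0+[.0006,-.0013]
R=np.array([[np.cos(yaw),-np.sin(yaw)],[np.sin(yaw),np.cos(yaw)]])
L=np.array([[.078,.116],[.078,-.116],[-.078,-.116],[-.078,.116]])
par=toolcam(s);print(par and proj("wrist",np.c_[L@R.T+c0,[.018]*4],par))
im=im[:,:,::-1].copy();cv2.polylines(im,[np.int32(proj("wrist",np.c_[L@R.T+c0,[.018]*4],par))],1,(0,255,0),1)
L2=np.array([[.074,.036],[.074,-.036],[.002,-.036],[.002,.036]])
cv2.polylines(im,[np.int32(proj("wrist",np.c_[L2@R.T+c0,[.018]*4],par))],1,(255,255,0),1)
cv2.imwrite("pics/w3.png",im)
E
python3 plan.py .578 -.038 .024 4.2
```

```text
[ 0.57878671 -0.03173621  0.18293381]
[[368.23982432  80.40354206]
 [359.54495981 337.49984688]
 [199.62493433 337.99214912]
 [171.16141286  80.78156703]]
t 3.6333 p [ 0.5789 -0.0299  0.1831] jaw 4.2 q7 -0.27 f [-0.4  2.3  0.1] open 0.0383
shift [ 0.53  -0.007  0.029] turn [ 0.00166667 -0.007      -0.007     ] rows 3.8
```

View pics/w3.png

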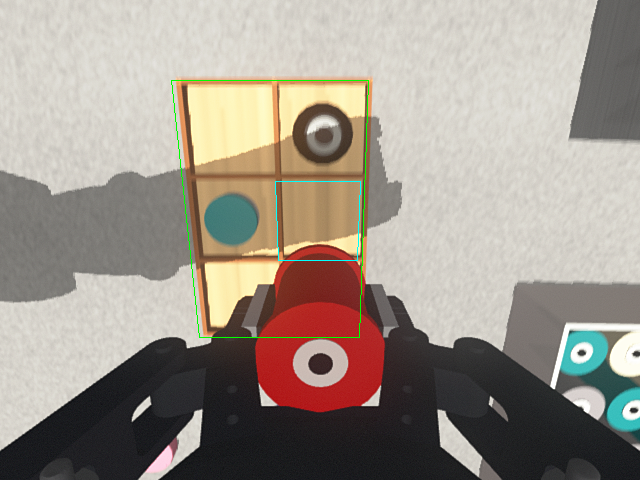

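>>> {"name": "apply_moves", "arguments": {
  "series": [
    [[0.02,0,0.025],[0,0,0]],
    [[0.1,0,0.025],[0,0,0]],
    [[0.2,0,0.025],[0,0,0]],
    [[0.3,0,0.025],[0,0,0]],
    [[0.36,0,0.025],[0,0,0]]
  ]
}}

```text
clock: 4.05
tcp_pos: [0.5776, -0.0485, 0.0709]
tool_rot: [-1.095, 1.569, -2.603]
ft_force: [-0.7, -0.7, -2.0]
opening: 0.0385
```

```bash
python3 - <<'E'
from h import *
im=arm.read_camera("top"); cv2.imwrite("pics/t4.png",cv2.resize(im[160:320,240:440,::-1],None,fx=4,fy=3.75))
E
python3 plan.py .580 -.037 .0235 4.2
```

```text
t 4.1 p [ 0.5761 -0.0486  0.0683] jaw 3.6 q7 -0.35 f [-1.3 -0.4 -3.4] open 0.0388
shift [ 0.149  0.016 -0.038] turn [-0.019       0.00066667  0.01166667] rows 1.1
```

View pics/t4.png

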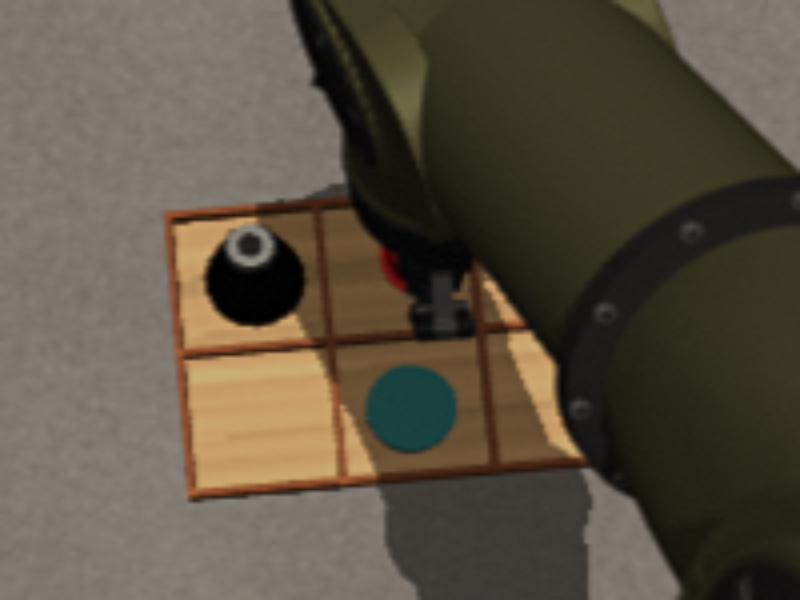

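>>> {"name": "apply_moves", "arguments": {
  "series": [
    [[0,0.016,-0.038],[-0.02,0,0]],
    [[0,0.016,-0.038],[-0.02,0,0]],
    [[0,0.016,-0.038],[-0.02,0,0]],
    [[0,0.016,-0.038],[-0.02,0,0]],
    [[0,0.016,-0.038],[-0.02,0,0]]
  ]
}}

```text
clock: 4.52
tcp_pos: [0.5835, -0.0348, 0.0744]
tool_rot: [1.231, 1.569, -0.264]
ft_force: [0.3, -0.6, -0.6]
opening: 0.0384
```

```bash
python3 plan.py .580 -.037 .0235 4.2
```

```text
t 4.5167 p [ 0.5835 -0.0348  0.0744] jaw 4.3 q7 -0.36 f [ 0.3 -0.6 -0.6] open 0.0384
shift [ 0.17  -0.013  0.006] turn [ 0.00433333  0.00133333 -0.00366667] rows 1.2
```

>>> {"name": "apply_moves", "arguments": {
  "series": [
    [[0.04,-0.01,0.006],[0,0,0]],
    [[0.08,-0.01,0.006],[0,0,0]],
    [[0.12,-0.01,0.006],[0,0,0]],
    [[0.14,-0.01,0.006],[0,0,0]],
    [[0.14,-0.01,0.006],[0,0,0]]
  ]
}}

```text
clock: 4.93
tcp_pos: [0.579, -0.0366, 0.0294]
tool_rot: [-1.687, 1.568, 3.101]
ft_force: [0.0, 0.1, -1.1]
opening: 0.0385
```

>>> {"name": "apply_moves", "arguments": {
  "series": [
    [[0.01,0,0],[0,0,0]],
    [[0.02,0,0],[0,0,0]],
    [[0.025,0,0],[0,0,0]],
    [[0.03,0,0],[0,0,0]],
    [[0.03,0,0],[0,0,0]]
  ]
}}

```text
clock: 5.35
tcp_pos: [0.58, -0.0365, 0.0221]
tool_rot: [-1.197, 1.571, -2.692]
ft_force: [-0.6, -0.2, -1.9]
opening: 0.0382
```

```bash
python3 plan.py .580 -.037 .0235 4.2
```

```text
t 5.35 p [ 0.58   -0.0365  0.0221] jaw 4.3 q7 -0.4 f [-0.6 -0.2 -1.9] open 0.0382
shift [-0.005 -0.     0.002] turn [0.005 0.    0.   ] rows 0.0
```

>>> {"name": "apply_moves", "arguments": {
  "series": [
    [[0.004,0,0],[0,0,0]],
    [[0.004,0,0],[0,0,0]],
    [[0.004,0,0],[0,0,0]],
    [[0.004,0,0],[0,0,0]],
    [[0.004,0,0],[0,0,0]]
  ],
  "hand": 0.15
}}

```text
clock: 5.77
tcp_pos: [0.5801, -0.0365, 0.0211]
tool_rot: [1.59, 1.57, 0.095]
ft_force: [-0.8, -0.9, -1.1]
opening: 0.0726
```

>>> {"name": "apply_moves", "arguments": {
  "series": [
    [[-0.08,0,0],[0,0,0]],
    [[-0.2,0,0],[0,0,0]],
    [[-0.33,0,0],[0,0,0]],
    [[-0.46,0,0],[0,0,0]],
    [[-0.5,0,0],[0,0,0]]
  ]
}}

```text
clock: 6.18
tcp_pos: [0.5823, -0.0357, 0.1768]
tool_rot: [1.513, 1.563, 0.019]
ft_force: [1.4, 0.6, 0.6]
opening: 0.0724
```

```bash
python3 - <<'E'
from h import *
s=arm.read_state(); im=arm.read_camera("wrist"); cv2.imwrite("pics/w5.png",im[:,:,::-1]);print(s["tcp_pos"])
E
python3 plan.py .6214 .287 .17 4.2
```

```text
[ 0.58228093 -0.0356506   0.17684094]
t 6.2333 p [ 0.5826 -0.0358  0.177 ] jaw 4.4 q7 -0.27 f [ 0.2 -0.1  1.5] open 0.0727
shift [ 0.024  0.21  -1.063] turn [ 0.005       0.00166667 -0.01666667] rows 7.8
```

View pics/w5.png

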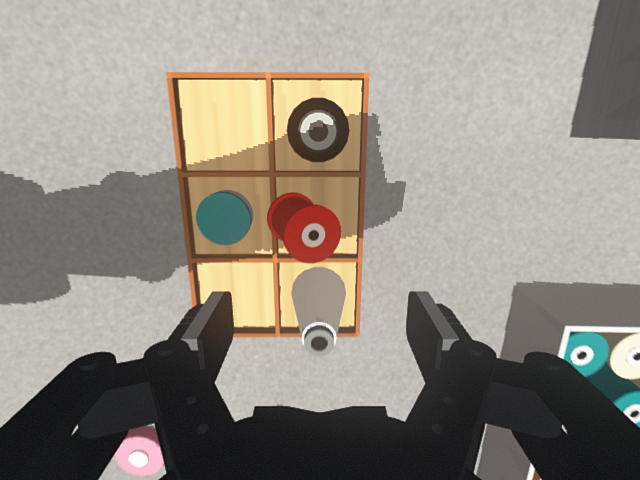

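```bash
python3 - <<'E'
from h import *
s=arm.read_state(); par=toolcam(s)
im=arm.read_camera("wrist");print(s["tcp_pos"])
print(proj("wrist",np.array([[.58,-.037,.064],[.58,-.037,.006]]),par))
t=arm.read_camera("top");sc=arm.read_camera("scene")
a=cv2.resize(t[190:300,270:410,::-1],None,fx=4,fy=4);b=cv2.resize(sc[220:320,220:360,::-1],None,fx=4,fy=4)
cv2.imwrite("pics/t6.png",a);cv2.imwrite("pics/s6.png",b)
cv2.imwrite("pics/w6.png",cv2.resize(im[160:300,200:400,::-1],None,fx=4,fy=4))
E
```

```text
[ 0.58263616 -0.03581693  0.17700622]
[[314.03539752 232.52962613]
 [314.49121118 214.38437215]]
```

View pics/w6.png

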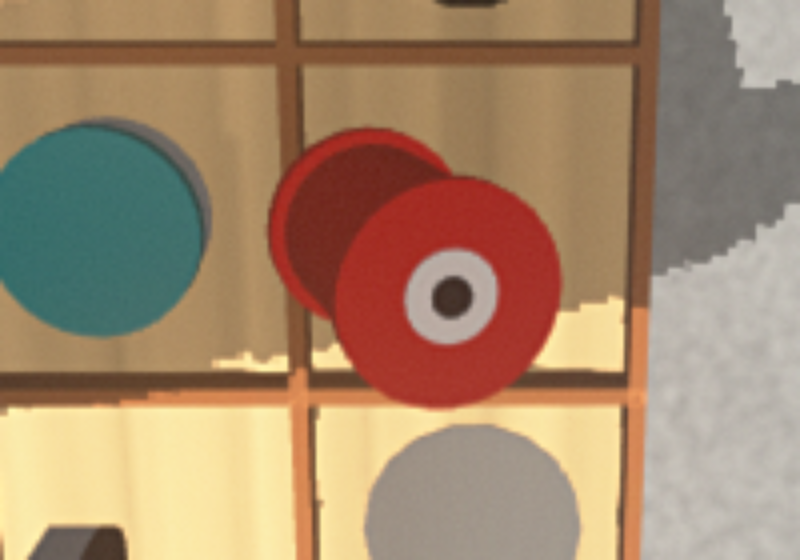

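View pics/s6.png

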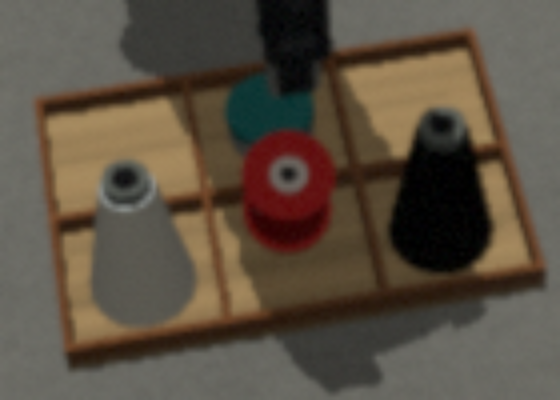

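View pics/t6.png

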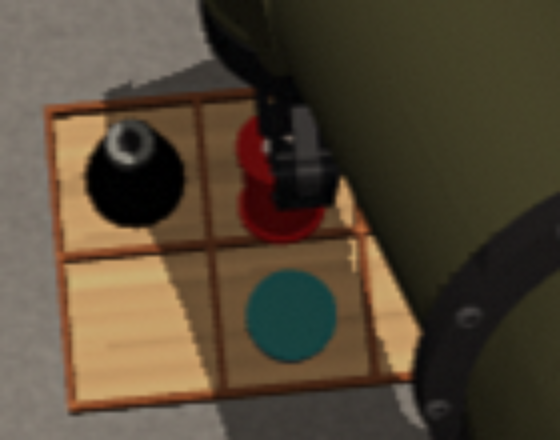

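```bash
python3 plan.py .572 -.038 .026 4.2
```

```text
t 6.3833 p [ 0.5797 -0.0368  0.1707] jaw 4.3 q7 -0.27 f [-0.5 -0.7 -0.2] open 0.0722
shift [ 0.482 -0.026  0.002] turn [0.00433333 0.001      0.00033333] rows 3.5
```

>>> {"name": "apply_moves", "arguments": {
  "series": [
    [[0.1,-0.026,0.003],[0,0,0]],
    [[0.2,-0.026,0.003],[0,0,0]],
    [[0.3,-0.026,0.003],[0,0,0]],
    [[0.38,-0.026,0.003],[0,0,0]],
    [[0.4,-0.026,0.003],[0,0,0]]
  ],
  "hand": 0
}}

```text
clock: 6.8
tcp_pos: [0.5686, -0.0383, 0.0456]
tool_rot: [-1.696, 1.562, 3.093]
ft_force: [-1.2, -0.0, -0.3]
opening: 0.0854
```

```bash
python3 - <<'E'
from h import *
s=arm.read_state(); im=arm.read_camera("wrist"); cv2.imwrite("pics/w7.png",im[:,:,::-1]);print(s["tcp_pos"])
E
python3 plan.py .572 -.038 .026 4.2
```

```text
[ 0.56856295 -0.03830523  0.04564259]
t 6.85 p [ 0.5692 -0.0381  0.0466] jaw 4.4 q7 -0.38 f [-0.3  0.6  0.5] open 0.0854
shift [0.069 0.01  0.001] turn [ 0.006      -0.00233333  0.01533333] rows 0.5
```

View pics/w7.png

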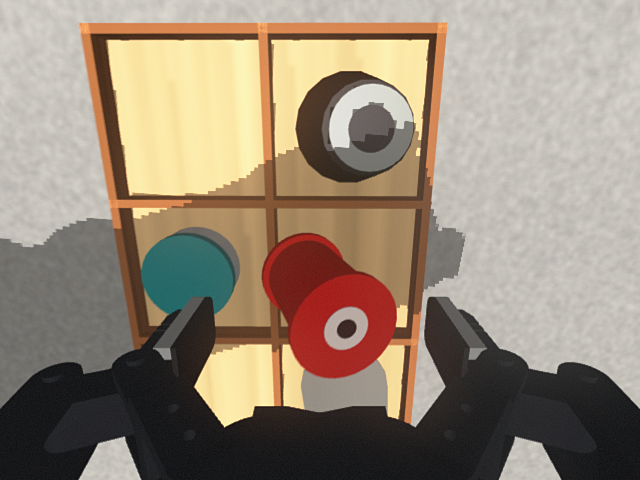

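>>> {"name": "apply_moves", "arguments": {
  "series": [
    [[0.02,0.01,0],[0,0,0]],
    [[0.04,0.01,0],[0,0,0]],
    [[0.06,0.01,0],[0,0,0]],
    [[0.065,0.01,0],[0,0,0]],
    [[0.065,0.01,0],[0,0,0]]
  ]
}}

```text
clock: 7.27
tcp_pos: [0.5753, -0.0378, 0.0315]
tool_rot: [0.876, 1.571, -0.619]
ft_force: [-0.7, 0.5, -0.2]
opening: 0.0852
```

>>> {"name": "apply_moves", "arguments": {
  "series": [
    [[0,0,0],[0,0,0]],
    [[0,0,0],[0,0,0]],
    [[0,0,0],[0,0,0]],
    [[0,0,0],[0,0,0]],
    [[0,0,0],[0,0,0]]
  ],
  "hand": 1,
  "force": 30
}}

```text
clock: 7.68
tcp_pos: [0.5756, -0.0378, 0.0324]
tool_rot: [1.034, 1.57, -0.461]
ft_force: [-0.5, -0.3, 7.0]
opening: 0.0481
```

```bash
python3 - <<'E'
from h import *
s=arm.read_state(); im=arm.read_camera("wrist"); cv2.imwrite("pics/w8.png",im[:,:,::-1]);print(s["tcp_pos"])
E
python3 plan.py .572 -.038 .026 4.2
```

```text
[ 0.57556781 -0.03781416  0.03244349]
t 7.7333 p [ 0.5756 -0.0378  0.0325] jaw 4.3 q7 -0.4 f [-1.7 -0.4  6.9] open 0.0478
shift [ 0.021 -0.012 -0.   ] turn [ 0.005       0.001      -0.00166667] rows 0.2
```

View pics/w8.png

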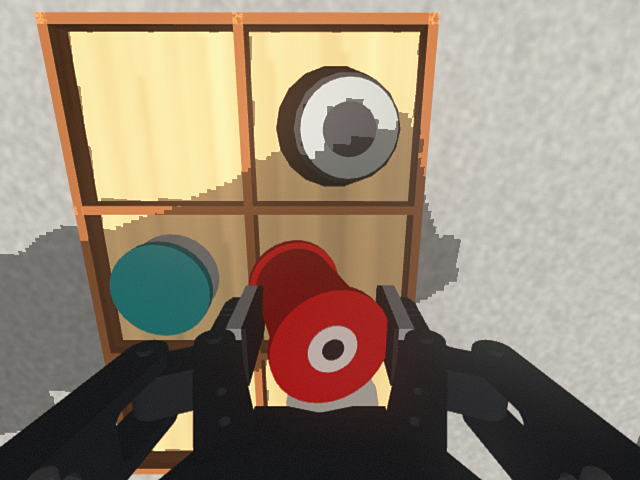

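>>> {"name": "apply_moves", "arguments": {
  "series": [
    [[-0.02,0,0],[0,0,0]],
    [[-0.04,0,0],[0,0,0]],
    [[-0.06,0,0],[0,0,0]],
    [[-0.08,0,0],[0,0,0]],
    [[-0.1,0,0],[0,0,0]]
  ],
  "force": 50
}}

```text
clock: 8.15
tcp_pos: [0.5753, -0.0378, 0.0621]
tool_rot: [1.443, 1.571, -0.052]
ft_force: [-0.4, -0.5, -1.1]
opening: 0.0452
```

```bash
python3 - <<'E'
from h import *
s=arm.read_state(); im=arm.read_camera("wrist"); cv2.imwrite("pics/w9.png",im[:,:,::-1]);print(s["tcp_pos"])
E
python3 plan.py .572 -.038 .026 4.2
```

```text
[ 0.57533833 -0.03784052  0.06214546]
t 8.2 p [ 0.576  -0.0377  0.0632] jaw 4.4 q7 -0.37 f [-0.1  1.1  0.5] open 0.0452
shift [ 0.124 -0.013 -0.   ] turn [ 0.005       0.00033333 -0.00333333] rows 0.9
```

View pics/w9.png

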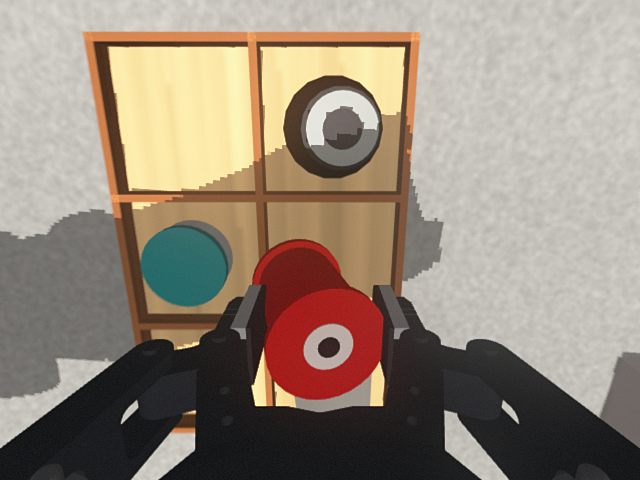

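>>> {"name": "apply_moves", "arguments": {
  "series": [
    [[0.02,0.045,0],[0,0,0]],
    [[0.04,0.045,0],[0,0,0]],
    [[0.06,0.045,0],[0,0,0]],
    [[0.08,0.045,0],[0,0,0]],
    [[0.095,0.045,0],[0,0,0]]
  ]
}}

```text
clock: 8.62
tcp_pos: [0.588, -0.0368, 0.0323]
tool_rot: [-1.526, 1.57, -3.021]
ft_force: [0.8, 0.4, 16.0]
opening: 0.045
```

```bash
python3 - <<'E'
from h import *
s=arm.read_state(); im=arm.read_camera("wrist"); cv2.imwrite("pics/w10.png",im[:,:,::-1]);print(s["tcp_pos"])
sc=arm.read_camera("scene");cv2.imwrite("pics/s10.png",cv2.resize(sc[200:320,200:360,::-1],None,fx=4,fy=4))
E
python3 plan.py .59 -.038 .033 4.2
```

```text
[ 0.58801727 -0.03678434  0.03231921]
t 8.7167 p [ 0.5883 -0.0366  0.0323] jaw 4.4 q7 -0.39 f [ 0.  -0.3 -0.2] open 0.0438
shift [-0.002  0.005  0.005] turn [ 0.00566667 -0.00033333  0.00133333] rows 0.1
```

View pics/w10.png

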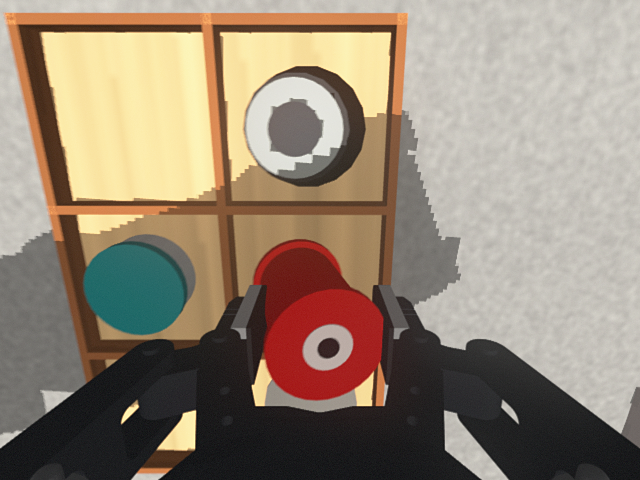

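View pics/s10.png

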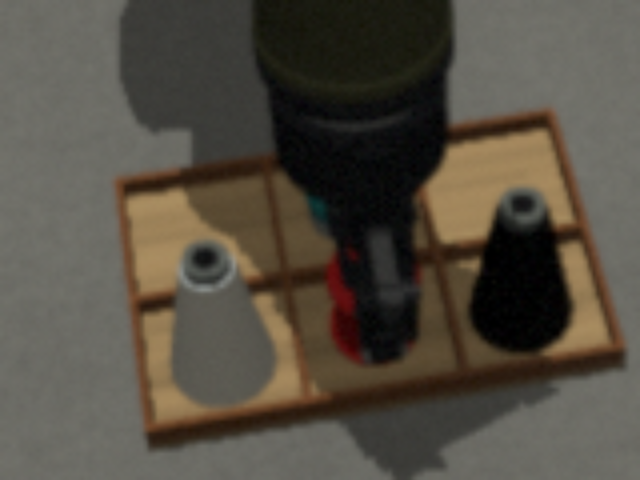

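>>> {"name": "apply_moves", "arguments": {
  "series": [
    [[0,0,0],[0,0,0]],
    [[0,0,0],[0,0,0]],
    [[0,0,0],[0,0,0]],
    [[0,0,0],[0,0,0]],
    [[0,0,0],[0,0,0]]
  ],
  "hand": 0.3
}}

```text
clock: 9.13
tcp_pos: [0.5887, -0.0368, 0.033]
tool_rot: [-1.003, 1.571, -2.498]
ft_force: [-0.4, 0.0, -0.3]
opening: 0.0595
```

```bash
python3 - <<'E'
from h import *
s=arm.read_state(); im=arm.read_camera("wrist"); cv2.imwrite("pics/w11.png",im[:,:,::-1]);print(s["tcp_pos"])
E
python3 plan.py .58 -.037 .12 4.2
```

```text
[ 0.5886503  -0.03681168  0.03299863]
t 9.1833 p [ 0.5887 -0.0368  0.033 ] jaw 4.3 q7 -0.39 f [-0.1  1.3  0.1] open 0.0596
shift [-0.29  -0.029 -0.001] turn [ 0.005 -0.    -0.   ] rows 2.1
```

View pics/w11.png

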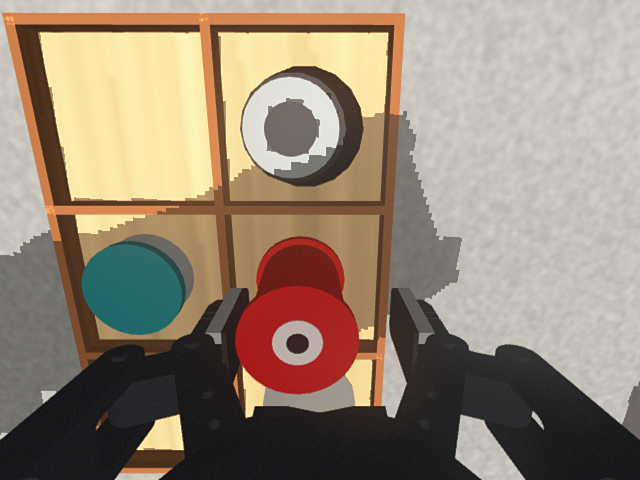

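>>> {"name": "apply_moves", "arguments": {
  "series": [
    [[0,-0.01,0],[0,0,0]],
    [[0,-0.02,0],[0,0,0]],
    [[-0.01,-0.02,0],[0,0,0]],
    [[-0.02,-0.02,0],[0,0,0]],
    [[-0.02,-0.02,0],[0,0,0]]
  ],
  "hand": 0.15
}}

```text
clock: 9.6
tcp_pos: [0.5832, -0.0372, 0.0398]
tool_rot: [1.504, 1.57, 0.009]
ft_force: [0.1, 0.6, 0.3]
opening: 0.0725
```

>>> {"name": "apply_moves", "arguments": {
  "series": [
    [[-0.05,0,0],[0,0,0]],
    [[-0.1,0,0],[0,0,0]],
    [[-0.2,0,0],[0,0,0]],
    [[-0.32,0,0],[0,0,0]],
    [[-0.4,0,0],[0,0,0]]
  ]
}}

```text
clock: 10.02
tcp_pos: [0.5835, -0.0367, 0.1618]
tool_rot: [1.718, 1.569, 0.223]
ft_force: [0.1, 0.2, -0.7]
opening: 0.0726
```

```bash
python3 - <<'E'
from h import *
s=arm.read_state(); im=arm.read_camera("wrist"); cv2.imwrite("pics/w12.png",im[:,:,::-1]);print(s["tcp_pos"])
E
python3 plan.py .6214 .287 .19 4.2
```

```text
[ 0.58345393 -0.03673913  0.16182841]
t 10.0667 p [ 0.5856 -0.0364  0.166 ] jaw 4.4 q7 -0.28 f [1.8 0.4 3. ] open 0.0725
shift [-0.079  0.202 -1.066] turn [ 0.00533333  0.00133333 -0.01633333] rows 7.8
```

View pics/w12.png

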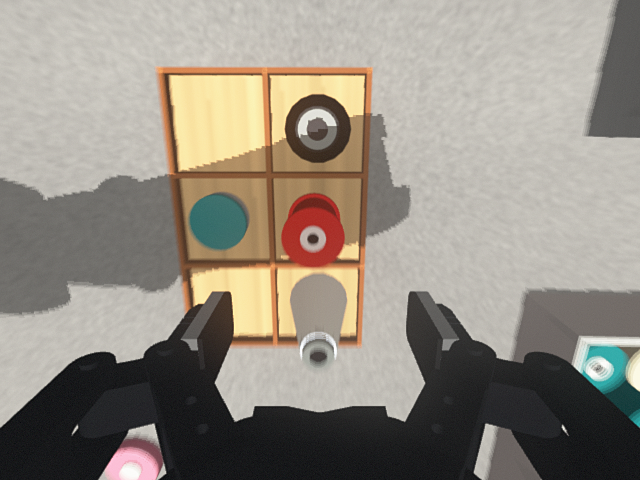

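>>> {"name": "apply_moves", "arguments": {
  "series": [
    [[-0.02,0.02,-0.135],[0,0,0]],
    [[-0.04,0.05,-0.27],[0,0,0]],
    [[-0.06,0.08,-0.4],[0,0,0]],
    [[-0.07,0.1,-0.53],[0,0,0]],
    [[-0.07,0.13,-0.66],[0,0,0]]
  ]
}}

```text
clock: 10.48
tcp_pos: [0.6068, 0.1652, 0.1809]
tool_rot: [1.73, 1.569, 0.235]
ft_force: [0.8, 0.6, 0.9]
opening: 0.0726
```

>>> {"name": "apply_moves", "arguments": {
  "series": [
    [[0,0.02,-0.13],[0,0,0]],
    [[0,0.04,-0.25],[0,0,0]],
    [[0,0.06,-0.36],[0,0,0]],
    [[0,0.07,-0.4],[0,0,0]],
    [[0,0.07,-0.4],[0,0,0]]
  ],
  "hand": 0
}}

```text
clock: 10.9
tcp_pos: [0.6171, 0.2897, 0.1796]
tool_rot: [-2.968, 1.568, 1.826]
ft_force: [0.5, -0.5, 0.6]
opening: 0.0858
```

```bash
python3 - <<'E'
from h import *
s=arm.read_state(); im=arm.read_camera("wrist"); cv2.imwrite("pics/w13.png",im[:,:,::-1]);par=toolcam(s)
print(s["tcp_pos"],proj("wrist",np.array([[.6214,.2868,.058]]),par))
E
python3 plan.py .6214 .287 .018 4.2
```

```text
[0.61710358 0.28965679 0.17963337] [[324.42038485 232.75154492]]
t 10.95 p [0.6178 0.2864 0.1795] jaw 4.5 q7 -0.72 f [ 0.1 -0.3 -0. ] open 0.0854
shift [ 0.538  0.012 -0.001] turn [ 0.011 -0.001  0.001] rows 3.9
```

View pics/w13.png

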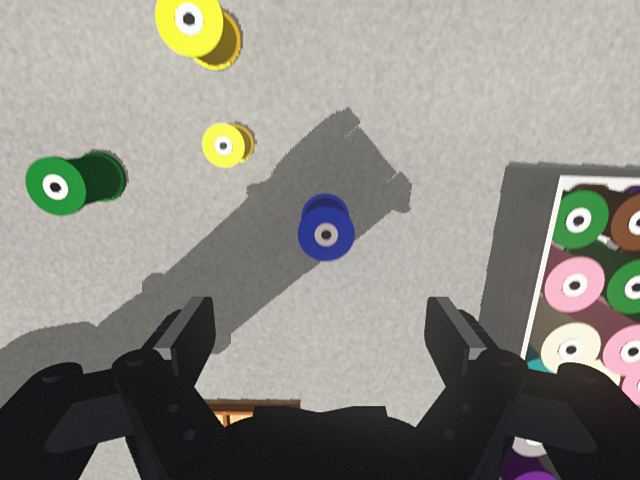

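>>> {"name": "apply_moves", "arguments": {
  "series": [
    [[0.13,0.014,0.003],[0.01,0,0]],
    [[0.27,0.014,0.003],[0.01,0,0]],
    [[0.4,0.014,0.003],[0.01,0,0]],
    [[0.5,0.014,0.003],[0.01,0,0]],
    [[0.54,0.014,0.003],[0.01,0,0]]
  ]
}}

```text
clock: 11.37
tcp_pos: [0.6211, 0.2792, 0.013]
tool_rot: [-0.928, 1.563, -2.431]
ft_force: [-0.8, -1.5, -0.9]
opening: 0.0853
```

>>> {"name": "apply_moves", "arguments": {
  "series": [
    [[0,0,0],[0,0,0]],
    [[0,0,0],[0,0,0]],
    [[0,0,0],[0,0,0]],
    [[0,0,0],[0,0,0]],
    [[0,0,0],[0,0,0]]
  ],
  "hand": 1,
  "force": 40
}}

```text
clock: 11.78
tcp_pos: [0.6242, 0.2846, 0.0208]
tool_rot: [1.928, 1.566, 0.427]
ft_force: [-0.4, -0.8, 7.4]
opening: 0.0418
```

>>> {"name": "apply_moves", "arguments": {
  "series": [
    [[-0.05,0,0],[0,0,0]],
    [[-0.15,0,0],[0,0,0]],
    [[-0.28,0,0],[0,0,0]],
    [[-0.42,0,0],[0,0,0]],
    [[-0.53,0,0],[0,0,0]]
  ]
}}

```text
clock: 12.2
tcp_pos: [0.623, 0.2844, 0.1812]
tool_rot: [2.059, 1.567, 0.559]
ft_force: [1.1, 0.5, -0.4]
opening: 0.042
```

```bash
python3 - <<'E'
from h import *
s=arm.read_state(); im=arm.read_camera("wrist"); cv2.imwrite("pics/w14.png",im[:,:,::-1]);par=toolcam(s)
E
python3 plan.py .508 -.119 .19 4.2
```

```text
t 12.25 p [0.6253 0.2864 0.1884] jaw 4.0 q7 -0.72 f [1.8 1.8 4. ] open 0.0418
shift [-0.018 -0.485  1.32 ] turn [-0.005      -0.01066667 -0.02266667] rows 10.1
```

View pics/w14.png

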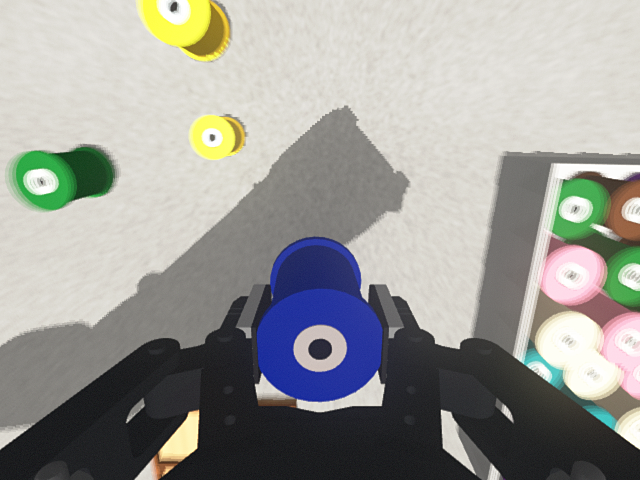

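>>> {"name": "apply_moves", "arguments": {
  "series": [
    [[0,-0.045,0.13],[0,0,0]],
    [[0,-0.09,0.26],[0,0,0]],
    [[0,-0.14,0.39],[0,0,0]],
    [[0,-0.19,0.52],[0,0,0]],
    [[0,-0.24,0.65],[0,0,0]]
  ]
}}

```text
clock: 12.67
tcp_pos: [0.564, 0.0829, 0.1777]
tool_rot: [1.231, 1.569, -0.268]
ft_force: [0.4, -0.6, -1.0]
opening: 0.0422
```

>>> {"name": "apply_moves", "arguments": {
  "series": [
    [[0,-0.045,0.13],[0,0,0]],
    [[0,-0.09,0.26],[0,0,0]],
    [[0,-0.14,0.39],[0,0,0]],
    [[0,-0.19,0.52],[0,0,0]],
    [[0,-0.24,0.63],[0,0,0]]
  ]
}}

```text
clock: 13.08
tcp_pos: [0.5055, -0.1119, 0.1777]
tool_rot: [0.673, 1.569, -0.829]
ft_force: [0.4, -1.0, -0.8]
opening: 0.0418
```

```bash
python3 - <<'E'
from h import *
s=arm.read_state(); im=arm.read_camera("wrist");im=arm.read_camera("wrist"); cv2.imwrite("pics/w15.png",im[:,:,::-1]);par=toolcam(s)
E
python3 plan.py .508 -.118 .06 4.2
```

```text
t 13.1833 p [ 0.5037 -0.1168  0.1769] jaw 3.5 q7 -0.12 f [ 0.1 -0.6 -1.2] open 0.0419
shift [0.39  0.015 0.003] turn [-0.02466667  0.00866667  0.00433333] rows 2.8
```

View pics/w15.png

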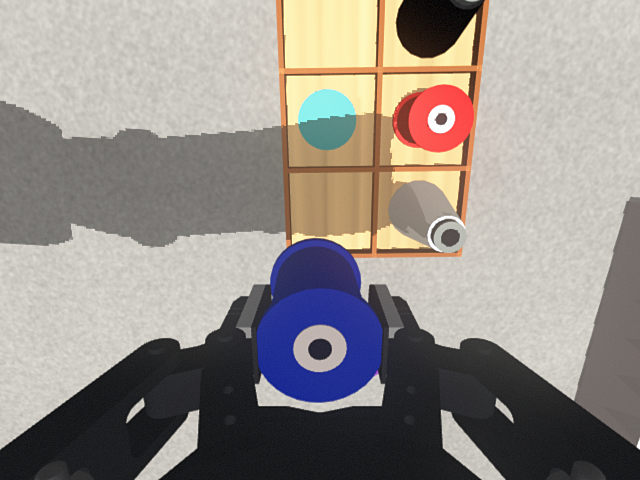

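```bash
python3 - <<'E'
from h import *
s=arm.read_state(); par=toolcam(s); print(s["tcp_pos"])
for c in [(285,171),(376,169),(374,255),(289,255)]: print(unproj("wrist",*c,.018,par).round(4))
E
python3 plan.py .508 -.118 .06 4.2
```

```text
[ 0.5036537  -0.11684177  0.17694575]
[ 0.4727 -0.0803  0.018 ]
[ 0.548  -0.0741  0.018 ]
[ 0.5542 -0.1497  0.018 ]
[ 0.4786 -0.1543  0.018 ]
t 13.1833 p [ 0.5037 -0.1168  0.1769] jaw 3.5 q7 -0.12 f [ 0.1 -0.6 -1.2] open 0.0419
shift [0.39  0.015 0.003] turn [-0.02466667  0.00866667  0.00433333] rows 2.8
```

>>> {"name": "apply_moves", "arguments": {
  "series": [
    [[0.05,0.022,-0.005],[-0.02,0,0]],
    [[0.15,0.022,-0.005],[-0.02,0,0]],
    [[0.28,0.022,-0.005],[-0.02,0,0]],
    [[0.36,0.022,-0.005],[-0.02,0,0]],
    [[0.4,0.022,-0.005],[-0.02,0,0]]
  ]
}}

```text
clock: 13.6
tcp_pos: [0.5115, -0.1065, 0.0546]
tool_rot: [-1.892, 1.568, 2.902]
ft_force: [-0.5, 0.4, -1.0]
opening: 0.0415
```

>>> {"name": "apply_moves", "arguments": {
  "series": [
    [[0,0,0],[0,0,0]],
    [[0.02,0,0],[0,0,0]],
    [[0.04,0,0],[0,0,0]],
    [[0.06,0,0],[0,0,0]],
    [[0.06,0,0],[0,0,0]]
  ]
}}

```text
clock: 14.02
tcp_pos: [0.5128, -0.1071, 0.0387]
tool_rot: [0.539, 1.571, -0.951]
ft_force: [-0.6, -0.5, -1.2]
opening: 0.0421
```

```bash
python3 - <<'E'
from h import *
s=arm.read_state(); im=arm.read_camera("wrist");cv2.imwrite("pics/w16.png",im[:,:,::-1]);par=toolcam(s)
E
python3 plan.py .511 -.1155 .027 4.2
```

```text
t 14.0667 p [ 0.5128 -0.1071  0.039 ] jaw 4.6 q7 -0.28 f [-0.3  0.3 -0.3] open 0.0419
shift [ 0.04  -0.008  0.027] turn [ 0.015       0.00033333 -0.00033333] rows 0.4
```

View pics/w16.png

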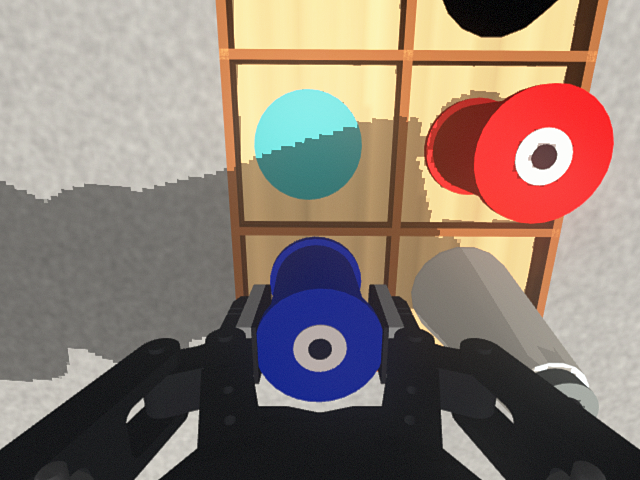

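>>> {"name": "apply_moves", "arguments": {
  "series": [
    [[0,-0.006,0.015],[0,0,0]],
    [[0,-0.006,0.028],[0,0,0]],
    [[0.015,-0.006,0.028],[0,0,0]],
    [[0.03,-0.006,0.028],[0,0,0]],
    [[0.035,-0.006,0.028],[0,0,0]]
  ]
}}

```text
clock: 14.48
tcp_pos: [0.5114, -0.1158, 0.0278]
tool_rot: [-1.977, 1.57, 2.817]
ft_force: [0.0, -1.0, -0.7]
opening: 0.0414
```

>>> {"name": "apply_moves", "arguments": {
  "series": [
    [[0.002,0,0],[0,0,0]],
    [[0.004,0,0],[0,0,0]],
    [[0.006,0,0],[0,0,0]],
    [[0.006,0,0],[0,0,0]],
    [[0.006,0,0],[0,0,0]]
  ]
}}

```text
clock: 14.9
tcp_pos: [0.5116, -0.1155, 0.027]
tool_rot: [-0.123, 1.571, -1.613]
ft_force: [-2.4, 0.8, 3.7]
opening: 0.042
```

>>> {"name": "apply_moves", "arguments": {
  "series": [
    [[0,0,0],[0,0,0]],
    [[0,0,0],[0,0,0]],
    [[0,0,0],[0,0,0]],
    [[0,0,0],[0,0,0]],
    [[0,0,0],[0,0,0]]
  ],
  "hand": 0.35
}}

```text
clock: 15.32
tcp_pos: [0.5117, -0.1156, 0.0266]
tool_rot: [2.752, 1.571, 1.263]
ft_force: [-0.8, 0.5, -0.7]
opening: 0.0556
```

```bash
python3 - <<'E'
from h import *
s=arm.read_state(); im=arm.read_camera("wrist");cv2.imwrite("pics/w17.png",im[:,:,::-1]);par=toolcam(s)
E
python3 plan.py .511 -.1155 .027 4.2
```

```text
t 15.3667 p [ 0.5117 -0.1155  0.0266] jaw 4.7 q7 -0.28 f [ 0.1 -1.1 -0.4] open 0.0555
shift [-0.001 -0.002 -0.   ] turn [ 0.015      -0.00033333 -0.        ] rows 0.1
```

View pics/w17.png

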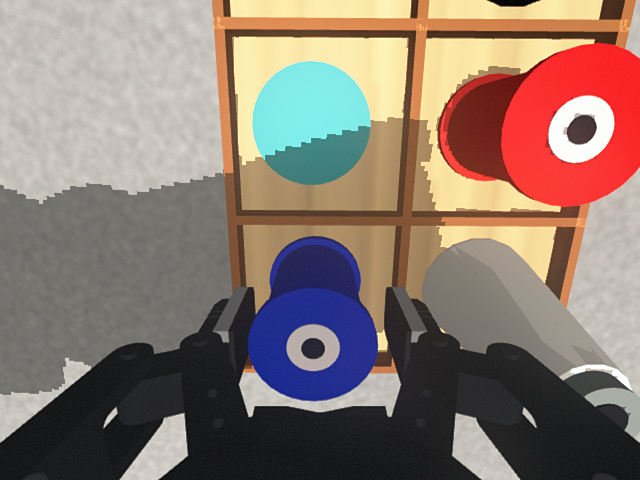

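>>> {"name": "apply_moves", "arguments": {
  "series": [
    [[0,-0.008,0],[0,0,0]],
    [[-0.015,-0.008,0],[0,0,0]],
    [[-0.04,-0.008,0],[0,0,0]],
    [[-0.08,-0.008,0],[0,0,0]],
    [[-0.14,-0.008,0],[0,0,0]]
  ],
  "hand": 0.3
}}

```text
clock: 15.78
tcp_pos: [0.5086, -0.1156, 0.0688]
tool_rot: [-1.957, 1.569, 2.837]
ft_force: [0.3, -0.8, 0.0]
opening: 0.0596
```

>>> {"name": "apply_moves", "arguments": {
  "series": [
    [[-0.1,0,0],[0,0,0]],
    [[-0.2,0,0],[0,0,0]],
    [[-0.3,0,0],[0,0,0]],
    [[-0.4,0,0],[0,0,0]],
    [[-0.42,0,0],[0,0,0]]
  ],
  "hand": 0
}}

```text
clock: 16.2
tcp_pos: [0.5114, -0.1153, 0.2]
tool_rot: [1.299, 1.564, -0.19]
ft_force: [1.5, -0.7, -0.5]
opening: 0.0853
```

```bash
python3 - <<'E'
from h import *
s=arm.read_state(); im=arm.read_camera("wrist");cv2.imwrite("pics/w18.png",im[:,:,::-1]);par=toolcam(s)
E
python3 plan.py .52 .425 .20 4.2
```

```text
t 16.25 p [ 0.5112 -0.1156  0.199 ] jaw 4.6 q7 -0.09 f [-0.2 -0.5  0.4] open 0.0854
shift [-0.006  0.175 -1.794] turn [ 0.015       0.004      -0.01233333] rows 13.0
```

View pics/w18.png

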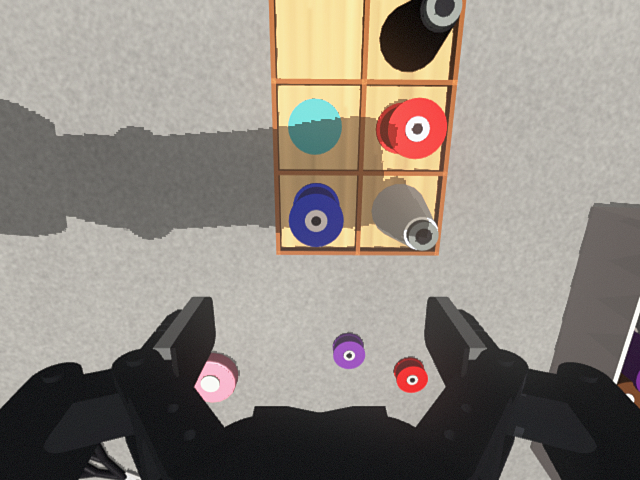

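>>> {"name": "apply_moves", "arguments": {
  "series": [
    [[0,0.014,-0.137],[0,0,0]],
    [[0,0.028,-0.274],[0,0,0]],
    [[0,0.04,-0.41],[0,0,0]],
    [[0,0.054,-0.548],[0,0,0]],
    [[0,0.067,-0.685],[0,0,0]]
  ]
}}

```text
clock: 16.67
tcp_pos: [0.5119, 0.0922, 0.1941]
tool_rot: [-1.337, 1.57, -2.827]
ft_force: [0.2, -0.2, 0.5]
opening: 0.0856
```

>>> {"name": "apply_moves", "arguments": {
  "series": [
    [[0,0.014,-0.137],[0,0,0]],
    [[0,0.028,-0.274],[0,0,0]],
    [[0,0.04,-0.41],[0,0,0]],
    [[0,0.054,-0.548],[0,0,0]],
    [[0,0.067,-0.685],[0,0,0]]
  ]
}}

```text
clock: 17.08
tcp_pos: [0.5153, 0.2987, 0.1938]
tool_rot: [-0.899, 1.569, -2.389]
ft_force: [0.9, -0.9, 0.8]
opening: 0.0852
```

```bash
python3 plan.py .52 .425 .18 4.2
```

```text
t 17.0833 p [0.5153 0.2987 0.1938] jaw 4.7 q7 -0.85 f [ 0.9 -0.9  0.8] open 0.0852
shift [ 0.045  0.05  -0.418] turn [0.015      0.00166667 0.002     ] rows 3.0
```

>>> {"name": "apply_moves", "arguments": {
  "series": [
    [[0,0.014,-0.13],[0,0,0]],
    [[0.02,0.03,-0.26],[0,0,0]],
    [[0.04,0.05,-0.38],[0.015,0,0]],
    [[0.04,0.05,-0.4],[0.015,0,0]],
    [[0.04,0.05,-0.4],[0.015,0,0]]
  ]
}}

```text
clock: 17.5
tcp_pos: [0.5188, 0.4212, 0.1808]
tool_rot: [-1.768, 1.568, 3.023]
ft_force: [-0.9, -0.8, 0.9]
opening: 0.0852
```

```bash
python3 - <<'E'
from h import *
s=arm.read_state(); im=arm.read_camera("wrist"); cv2.imwrite("pics/w19.png",im[:,:,::-1]);par=toolcam(s)
print(s["tcp_pos"],proj("wrist",np.array([[.52,.4252,.058]]),par))
E
python3 plan.py .52 .425 .018 4.2
```

```text
[0.51881563 0.42120819 0.18081211] [[321.49837829 223.03114482]]
t 17.55 p [0.52   0.4187 0.1812] jaw 4.3 q7 -0.99 f [ 0.5 -0.8  0.1] open 0.0857
shift [ 0.544  0.003 -0.022] turn [0.005 0.002 0.004] rows 3.9
```

View pics/w19.png

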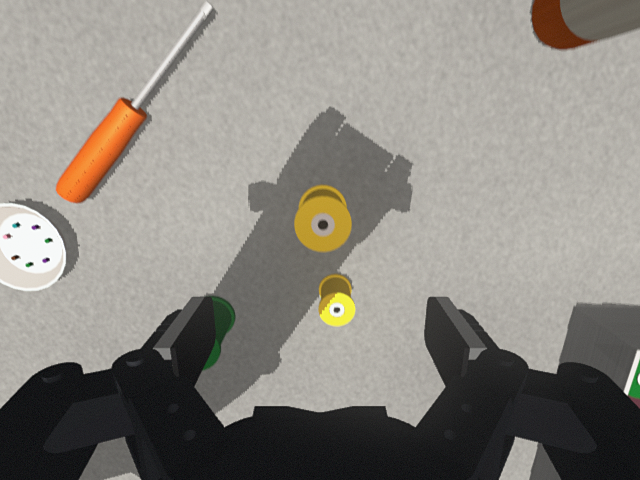

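>>> {"name": "apply_moves", "arguments": {
  "series": [
    [[0.1,0.003,-0.018],[0,0,0]],
    [[0.23,0.003,-0.018],[0,0,0]],
    [[0.36,0.003,-0.018],[0,0,0]],
    [[0.48,0.003,-0.018],[0,0,0]],
    [[0.54,0.003,-0.018],[0,0,0]]
  ]
}}

```text
clock: 17.97
tcp_pos: [0.5212, 0.4185, 0.0161]
tool_rot: [-0.653, 1.564, -2.152]
ft_force: [-0.6, -0.1, -0.6]
opening: 0.0853
```

>>> {"name": "apply_moves", "arguments": {
  "series": [
    [[0,0,0],[0,0,0]],
    [[0,0,0],[0,0,0]],
    [[0,0,0],[0,0,0]],
    [[0,0,0],[0,0,0]],
    [[0,0,0],[0,0,0]]
  ],
  "hand": 1,
  "force": 40
}}

```text
clock: 18.38
tcp_pos: [0.523, 0.4241, 0.0232]
tool_rot: [2.138, 1.567, 0.64]
ft_force: [0.5, -0.7, 5.5]
opening: 0.042
```

>>> {"name": "apply_moves", "arguments": {
  "series": [
    [[-0.05,0,0],[0,0,0]],
    [[-0.15,0,0],[0,0,0]],
    [[-0.28,0,0],[0,0,0]],
    [[-0.42,0,0],[0,0,0]],
    [[-0.53,0,0],[0,0,0]]
  ]
}}

```text
clock: 18.8
tcp_pos: [0.5218, 0.424, 0.1839]
tool_rot: [2.3, 1.568, 0.803]
ft_force: [1.3, 0.4, -0.4]
opening: 0.042
```

```bash
python3 - <<'E'
from h import *
s=arm.read_state(); im=arm.read_camera("wrist"); cv2.imwrite("pics/w20.png",im[:,:,::-1]);par=toolcam(s)
E
python3 plan.py .5005 .0362 .19 4.2
```

```text
t 18.85 p [0.5236 0.4265 0.191 ] jaw 4.2 q7 -0.99 f [1.9 2.6 3.9] open 0.0418
shift [-0.009 -0.172  1.292] turn [-0.00033333 -0.01566667 -0.019     ] rows 9.4
```

View pics/w20.png

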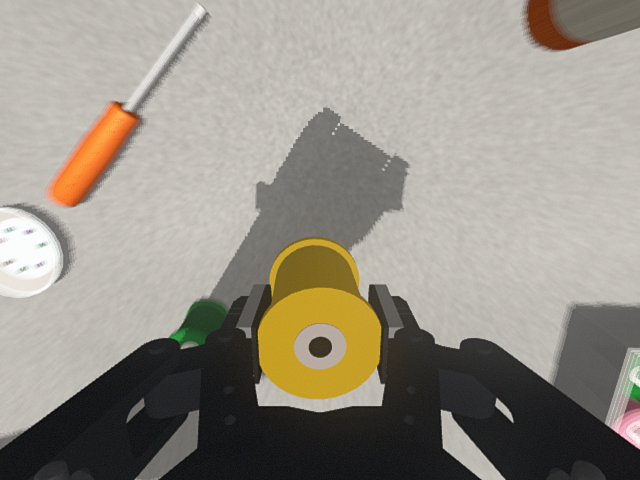

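>>> {"name": "apply_moves", "arguments": {
  "series": [
    [[0,-0.018,0.137],[0,0,0]],
    [[0,-0.036,0.274],[0,0,0]],
    [[0,-0.054,0.41],[0,0,0]],
    [[0,-0.072,0.548],[0,0,0]],
    [[0,-0.09,0.68],[0,0,0]]
  ]
}}

```text
clock: 19.27
tcp_pos: [0.5094, 0.2159, 0.1803]
tool_rot: [1.298, 1.569, -0.2]
ft_force: [0.3, -1.4, -0.1]
opening: 0.0419
```

>>> {"name": "apply_moves", "arguments": {
  "series": [
    [[0,-0.018,0.137],[0,0,0]],
    [[0,-0.036,0.274],[0,0,0]],
    [[0,-0.054,0.41],[0,0,0]],
    [[0,-0.072,0.52],[0,0,0]],
    [[0,-0.08,0.6],[0,0,0]]
  ]
}}

```text
clock: 19.68
tcp_pos: [0.4983, 0.0327, 0.1802]
tool_rot: [0.246, 1.568, -1.254]
ft_force: [1.1, -0.8, -1.0]
opening: 0.0419
```

>>> {"name": "apply_moves", "arguments": {
  "series": [
    [[0,0,0],[0,0,0]],
    [[0,0,0],[0,0,0]],
    [[0,0,0],[0,0,0]],
    [[0,0,0],[0,0,0]],
    [[0,0,0],[0,0,0]]
  ]
}}

```text
clock: 20.1
tcp_pos: [0.4991, 0.0383, 0.1799]
tool_rot: [2.207, 1.57, 0.712]
ft_force: [0.6, -1.0, -0.9]
opening: 0.0417
```

```bash
python3 - <<'E'
from h import *
s=arm.read_state(); im=arm.read_camera("wrist"); cv2.imwrite("pics/w21.png",im[:,:,::-1])
sc=arm.read_camera("scene");cv2.imwrite("pics/s21.png",cv2.resize(sc[180:320,200:400,::-1],None,fx=4,fy=4))
E
python3 plan.py .5005 .0362 .06 4.2
```

```text
t 20.2 p [0.499  0.0379 0.1797] jaw 4.3 q7 -0.42 f [-0.   0.5 -0.7] open 0.0415
shift [0.399 0.004 0.006] turn [ 0.004      -0.00066667 -0.00033333] rows 2.9
```

View pics/w21.png

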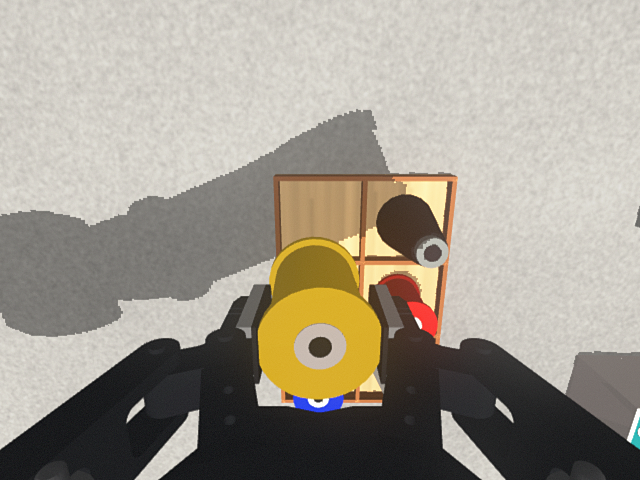

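View pics/s21.png

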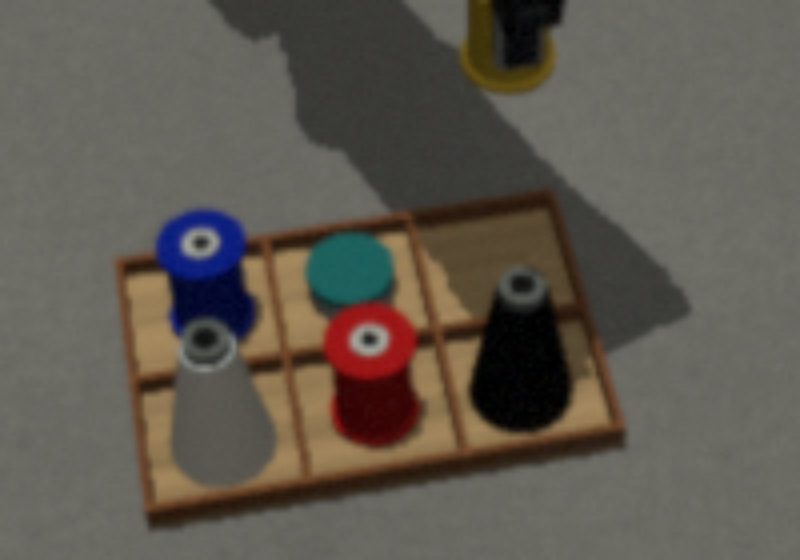

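```bash
python3 - <<'E'
from h import *
s=arm.read_state(); par=toolcam(s); print(s["tcp_pos"])
for c in [(277,177),(364,178),(361,260)]: print(unproj("wrist",*c,.018,par).round(4))
E
```

```text
[0.49903774 0.03787887 0.17973687]
[0.4611 0.0689 0.018 ]
[0.5344 0.0735 0.018 ]
[0.5398 0.     0.018 ]
```

>>> {"name": "apply_moves", "arguments": {
  "series": [
    [[0.08,0.003,0.009],[0,0,0]],
    [[0.2,0.003,0.009],[0,0,0]],
    [[0.32,0.003,0.009],[0,0,0]],
    [[0.42,0.003,0.009],[0,0,0]],
    [[0.47,0.003,0.009],[0,0,0]]
  ]
}}

```text
clock: 20.62
tcp_pos: [0.4984, 0.0344, 0.0354]
tool_rot: [-1.679, 1.567, 3.107]
ft_force: [0.6, -0.6, -0.5]
opening: 0.0418
```

>>> {"name": "apply_moves", "arguments": {
  "series": [
    [[0,0,0],[0,0,0]],
    [[0,0,0],[0,0,0]],
    [[0.01,0,0],[0,0,0]],
    [[0.015,0,0],[0,0,0]],
    [[0.015,0,0],[0,0,0]]
  ]
}}

```text
clock: 21.03
tcp_pos: [0.5008, 0.0341, 0.035]
tool_rot: [1.486, 1.569, -0.011]
ft_force: [-0.3, 0.2, -1.6]
opening: 0.0416
```

```bash
python3 plan.py .500 .035 .0285 4.2
```

```text
t 21.0333 p [0.5008 0.0341 0.035 ] jaw 4.2 q7 -0.61 f [-0.3  0.2 -1.6] open 0.0416
shift [ 0.022 -0.002 -0.003] turn [-0.00033333  0.00033333 -0.00333333] rows 0.2
```

>>> {"name": "apply_moves", "arguments": {
  "series": [
    [[0.006,0,0],[0,0,0]],
    [[0.012,0,0],[0,0,0]],
    [[0.018,0,0],[0,0,0]],
    [[0.022,0,0],[0,0,0]],
    [[0.022,0,0],[0,0,0]]
  ]
}}

```text
clock: 21.45
tcp_pos: [0.5003, 0.0341, 0.0289]
tool_rot: [0.935, 1.569, -0.562]
ft_force: [-4.4, -1.1, 18.3]
opening: 0.0421
```

>>> {"name": "apply_moves", "arguments": {
  "series": [
    [[0,0,0],[0,0,0]],
    [[0,0,0],[0,0,0]],
    [[0,0,0],[0,0,0]],
    [[0,0,0],[0,0,0]],
    [[0,0,0],[0,0,0]]
  ],
  "hand": 0.35
}}

```text
clock: 21.87
tcp_pos: [0.5001, 0.0341, 0.0274]
tool_rot: [-1.928, 1.571, 2.857]
ft_force: [-0.6, -0.4, -0.3]
opening: 0.0553
```

```bash
python3 - <<'E'
from h import *
s=arm.read_state(); im=arm.read_camera("wrist"); cv2.imwrite("pics/w22.png",im[:,:,::-1])
E
python3 plan.py .500 .035 .0285 4.2
```

```text
t 21.9167 p [0.5    0.0341 0.0274] jaw 4.2 q7 -0.62 f [-0.1 -0.1 -0.1] open 0.0558
shift [-0.004  0.    -0.003] turn [-0.         -0.00033333  0.00066667] rows 0.0
```

View pics/w22.png

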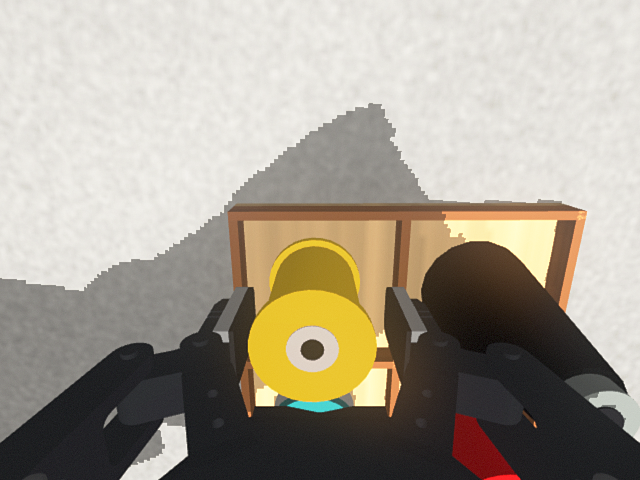

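>>> {"name": "apply_moves", "arguments": {
  "series": [
    [[0,-0.008,0],[0,0,0]],
    [[-0.015,-0.008,0],[0,0,0]],
    [[-0.04,-0.008,0],[0,0,0]],
    [[-0.08,-0.008,0],[0,0,0]],
    [[-0.14,-0.008,0],[0,0,0]]
  ],
  "hand": 0.3
}}

```text
clock: 22.33
tcp_pos: [0.497, 0.0339, 0.0697]
tool_rot: [-1.676, 1.569, 3.11]
ft_force: [0.9, -0.2, 0.2]
opening: 0.0597
```

>>> {"name": "apply_moves", "arguments": {
  "series": [
    [[-0.1,0,0],[0,0,0]],
    [[-0.2,0,0],[0,0,0]],
    [[-0.3,0,0],[0,0,0]],
    [[-0.4,0,0],[0,0,0]],
    [[-0.44,0,0],[0,0,0]]
  ],
  "hand": 0.2
}}

```text
clock: 22.75
tcp_pos: [0.4989, 0.0348, 0.2061]
tool_rot: [1.598, 1.565, 0.101]
ft_force: [-0.4, -0.9, -0.1]
opening: 0.0683
```

```bash
python3 - <<'E'
from h import *
s=arm.read_state(); im=arm.read_camera("wrist"); cv2.imwrite("pics/w23.png",im[:,:,::-1])
E
python3 plan.py .6268 -.294 .19 4.2;
```

```text
t 22.8 p [0.4995 0.0348 0.2068] jaw 4.2 q7 -0.39 f [1.2 0.6 1.6] open 0.0682
shift [0.059 0.342 1.124] turn [ 0.00066667  0.00033333 -0.01333333] rows 8.5
```

View pics/w23.png

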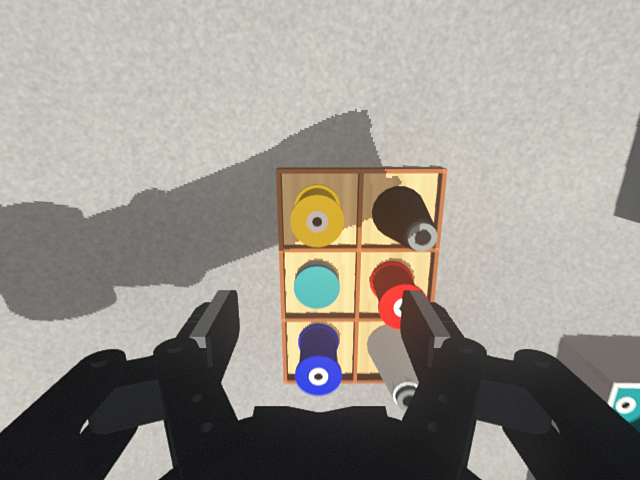

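>>> {"name": "apply_moves", "arguments": {
  "series": [
    [[0,0.04,0.13],[0,0,0]],
    [[0,0.08,0.26],[0,0,0]],
    [[0,0.12,0.39],[0,0,0]],
    [[0,0.16,0.52],[0,0,0]],
    [[0,0.2,0.65],[0,0,0]]
  ]
}}

```text
clock: 23.22
tcp_pos: [0.5719, -0.1581, 0.202]
tool_rot: [0.315, 1.571, -1.182]
ft_force: [0.6, 0.9, 0.7]
opening: 0.0687
```

>>> {"name": "apply_moves", "arguments": {
  "series": [
    [[0.01,0.04,0.13],[0,0,0]],
    [[0.03,0.08,0.26],[0,0,0]],
    [[0.06,0.12,0.39],[0,0,0]],
    [[0.08,0.142,0.46],[0,0,0]],
    [[0.08,0.142,0.47],[0,0,0]]
  ]
}}

```text
clock: 23.63
tcp_pos: [0.6236, -0.3, 0.1747]
tool_rot: [-1.331, 1.568, -2.835]
ft_force: [-1.0, -0.1, -0.3]
opening: 0.0687
```

>>> {"name": "apply_moves", "arguments": {
  "series": [
    [[0,0,0],[0,0,0]],
    [[0,0,0],[0,0,0]],
    [[0,0,0],[0,0,0]],
    [[0,0,0],[0,0,0]],
    [[0,0,0],[0,0,0]]
  ]
}}

```text
clock: 24.05
tcp_pos: [0.6249, -0.2923, 0.1784]
tool_rot: [1.182, 1.57, -0.314]
ft_force: [0.0, 0.1, 0.0]
opening: 0.0684
```

```bash
python3 - <<'E'
from h import *
s=arm.read_state(); im=arm.read_camera("wrist"); cv2.imwrite("pics/w24.png",im[:,:,::-1]);par=toolcam(s)
q=proj("wrist",np.array([[.6268,-.294,.016]]),par);print(s["tcp_pos"],q); print(disc(im,"wrist",*q[0],.016,w=34,par=par))
E
python3 plan.py .6268 -.294 .06 4.2;
```

```text
[ 0.62487358 -0.29234057  0.17843484] [[321.07015337 217.67131453]]
(array([ 0.6279, -0.2926,  0.016 ]), array([322.5, 216.2]), array([38.4, 40.5]))
t 24.1 p [ 0.6248 -0.2926  0.1783] jaw 4.3 q7 0.13 f [ 0.5  1.  -1.1] open 0.0681
shift [0.394 0.006 0.005] turn [ 0.003       0.00066667 -0.00133333] rows 2.8
```

View pics/w24.png

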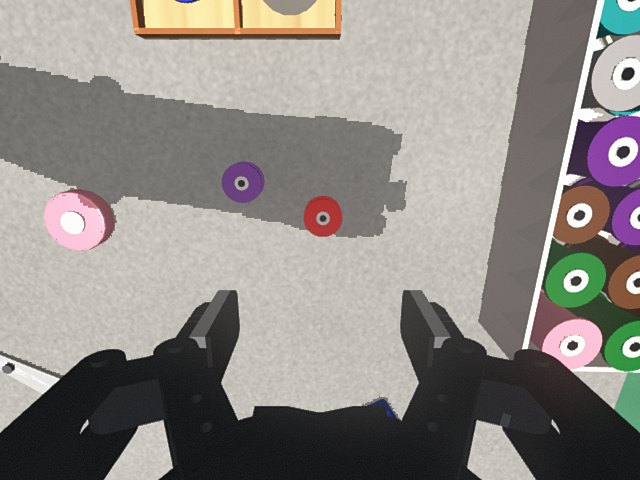

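>>> {"name": "apply_moves", "arguments": {
  "series": [
    [[0.1,0.009,0.001],[0,0,0]],
    [[0.22,0.009,0.001],[0,0,0]],
    [[0.34,0.009,0.001],[0,0,0]],
    [[0.45,0.009,0.001],[0,0,0]],
    [[0.5,0.009,0.001],[0,0,0]]
  ]
}}

```text
clock: 24.52
tcp_pos: [0.6249, -0.2929, 0.0232]
tool_rot: [-1.966, 1.565, 2.82]
ft_force: [-0.6, 0.7, -1.1]
opening: 0.0683
```

>>> {"name": "apply_moves", "arguments": {
  "series": [
    [[0,0,0],[0,0,0]],
    [[0,0,0],[0,0,0]],
    [[0,0,0],[0,0,0]],
    [[0,0,0],[0,0,0]],
    [[0,0,0],[0,0,0]]
  ]
}}

```text
clock: 24.93
tcp_pos: [0.6285, -0.2941, 0.0295]
tool_rot: [1.083, 1.568, -0.414]
ft_force: [1.2, 0.2, -0.7]
opening: 0.0683
```

```bash
python3 - <<'E'
from h import *
s=arm.read_state(); im=arm.read_camera("wrist"); cv2.imwrite("pics/w25.png",im[:,:,::-1]);par=toolcam(s)
q=proj("wrist",np.array([[.6275,-.293,.016]]),par);print(s["tcp_pos"],q)
E
python3 plan.py .6275 -.293 .001 4.2;
```

```text
[ 0.6284536  -0.29406936  0.02953693] [[316.59881074 287.08109724]]
t 24.9833 p [ 0.6282 -0.2941  0.0292] jaw 4.2 q7 0.04 f [0.4 0.3 0.4] open 0.0684
shift [ 0.094 -0.002 -0.004] turn [-0.00033333  0.00233333 -0.004     ] rows 0.7
```

View pics/w25.png

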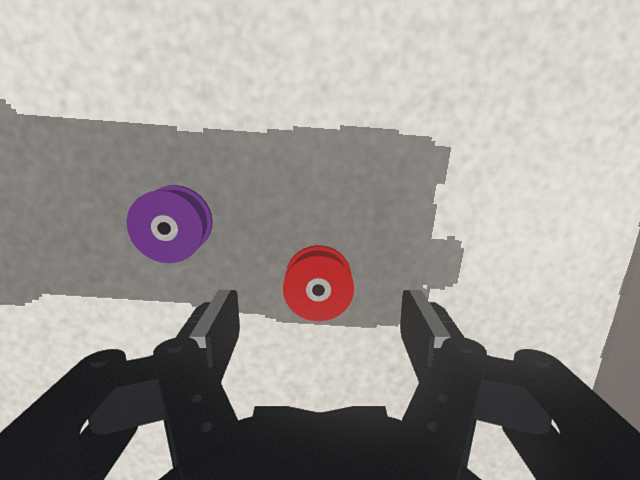

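>>> {"name": "apply_moves", "arguments": {
  "series": [
    [[0.025,0,0],[0,0,0]],
    [[0.05,0,0],[0,0,0]],
    [[0.075,0,0],[0,0,0]],
    [[0.09,0,0],[0,0,0]],
    [[0.09,0,0],[0,0,0]]
  ]
}}

```text
clock: 25.4
tcp_pos: [0.6263, -0.2935, -0.0014]
tool_rot: [-2.036, 1.568, 2.75]
ft_force: [-0.1, 0.1, 0.1]
opening: 0.0684
```

>>> {"name": "apply_moves", "arguments": {
  "series": [
    [[0,0,0],[0,0,0]],
    [[0,0,0],[0,0,0]],
    [[0,0,0],[0,0,0]],
    [[0,0,0],[0,0,0]],
    [[0,0,0],[0,0,0]]
  ],
  "hand": 1,
  "force": 25
}}

```text
clock: 25.82
tcp_pos: [0.6277, -0.2938, 0.0013]
tool_rot: [1.082, 1.57, -0.415]
ft_force: [-1.1, 0.9, 4.7]
opening: 0.0316
```

>>> {"name": "apply_moves", "arguments": {
  "series": [
    [[-0.05,0,0],[0,0,0]],
    [[-0.15,0,0],[0,0,0]],
    [[-0.28,0,0],[0,0,0]],
    [[-0.42,0,0],[0,0,0]],
    [[-0.5,0,0],[0,0,0]]
  ]
}}

```text
clock: 26.23
tcp_pos: [0.6289, -0.2937, 0.1564]
tool_rot: [1.269, 1.565, -0.228]
ft_force: [0.9, -0.8, 0.3]
opening: 0.0316
```

```bash
python3 - <<'E'
from h import *
s=arm.read_state(); im=arm.read_camera("wrist"); cv2.imwrite("pics/w26.png",im[:,:,::-1])
E
python3 plan.py .583 -.037 .2 4.2;
```

```text
t 26.2833 p [ 0.6308 -0.294   0.1606] jaw 4.2 q7 0.12 f [2.4 0.1 4.1] open 0.0317
shift [-0.136 -0.095 -0.866] turn [-0.          0.00833333 -0.02033333] rows 6.3
```

View pics/w26.png

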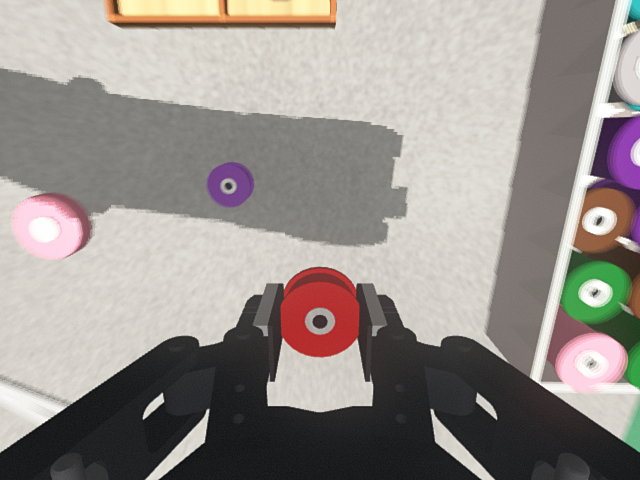

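>>> {"name": "apply_moves", "arguments": {
  "series": [
    [[-0.03,-0.015,-0.135],[0,0,0]],
    [[-0.06,-0.03,-0.27],[0,0,0]],
    [[-0.09,-0.05,-0.4],[0,0,0]],
    [[-0.1,-0.07,-0.5],[0,0,0]],
    [[-0.1,-0.09,-0.53],[0,0,0]]
  ]
}}

```text
clock: 26.7
tcp_pos: [0.5889, -0.1301, 0.1831]
tool_rot: [2.166, 1.567, 0.676]
ft_force: [0.6, 0.5, 0.5]
opening: 0.0312
```

>>> {"name": "apply_moves", "arguments": {
  "series": [
    [[0,0,0],[0,0,0]],
    [[0,0,0],[0,0,0]],
    [[0,0,0],[0,0,0]],
    [[0,0,0],[0,0,0]],
    [[0,0,0],[0,0,0]]
  ]
}}

```text
clock: 27.12
tcp_pos: [0.5889, -0.1387, 0.1801]
tool_rot: [-1.736, 1.57, 3.048]
ft_force: [0.1, -0.2, 0.1]
opening: 0.0316
```

```bash
python3 - <<'E'
from h import *
s=arm.read_state(); im=arm.read_camera("wrist"); cv2.imwrite("pics/w27.png",im[:,:,::-1]);par=toolcam(s)
q=proj("wrist",np.array([[.583,-.037,.064]]),par);print(s["tcp_pos"],q)
print(disc(im,"wrist",*q[0],.064,w=45,par=par,frac=.5))
E
python3 held.py 320 321 -.0147
python3 plan.py .583 -.037 .2 4.2
```

```text
[ 0.58888059 -0.13871598  0.18007322] [[321.02803065  83.22976265]]
(array([ 0.5808, -0.0353,  0.064 ]), array([317.9,  80.3]), array([101.1, 127.7]))
tool point [-0.0147  0.0007  0.0005]
t 27.1667 p [ 0.5889 -0.1384  0.1801] jaw 4.1 q7 -0.11 f [ 0.6  0.2 -0.6] open 0.0311
shift [-0.066  0.005 -0.339] turn [-0.00366667 -0.00033333  0.001     ] rows 2.5
```

View pics/w27.png

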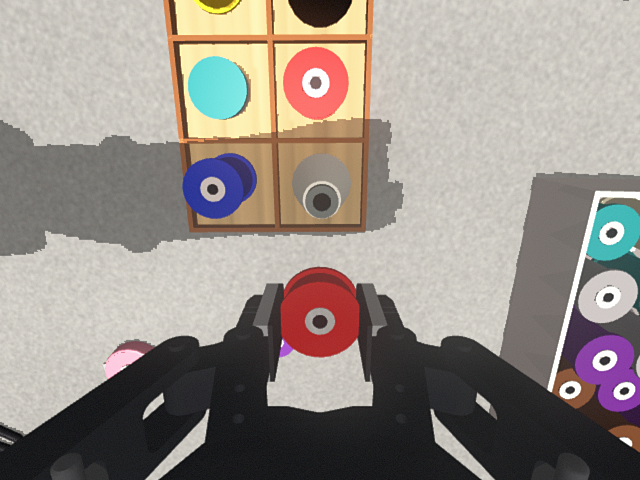

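```bash
cat > hub.py <<'E'
from h import *
import sys
u,v=map(int,sys.argv[1:3]); 
s=arm.read_state(); im=arm.read_camera("wrist"); par=toolcam(s)
w=45; y0=max(v-w,0); c=im[y0:v+w,u-w:u+w].astype(int)
m=((c[:,:,0]-c[:,:,1:].max(2))>50).astype(np.uint8)
k,l,st,ce=cv2.connectedComponentsWithStats(m); i=1+np.argmax(st[1:,4])
cs,_=cv2.findContours((l==i).astype(np.uint8),cv2.RETR_EXTERNAL,cv2.CHAIN_APPROX_NONE)
e=cv2.fitEllipse(cv2.convexHull(max(cs,key=cv2.contourArea))); uv=(e[0][0]+u-w,e[0][1]+y0)
hw=((c.min(2)>120)).astype(np.uint8)
print(s["tcp_pos"].round(4),"disc",np.round(uv,1),np.round(e[1],1),unproj("wrist",*uv,.064,par).round(4),"given",unproj("wrist",u,v,.064,par).round(4))
big=cv2.resize(im[y0:v+w,u-w:u+w,::-1],None,fx=5,fy=5,interpolation=cv2.INTER_NEAREST);cv2.imwrite("pics/hub%d.png"%int(s["clock"]*100),big)
E
python3 hub.py 316 83; ls pics/hub*
```

```text
[ 0.5889 -0.1384  0.1801] disc [315.5  82.9] [65.4 72.7] [ 0.5793 -0.0368  0.064 ] given [ 0.5796 -0.0368  0.064 ]
pics/hub2716.png
```

>>> {"name": "apply_moves", "arguments": {
  "series": [
    [[0,-0.005,-0.05],[0,0,0]],
    [[0.02,-0.01,-0.1],[0,0,0]],
    [[0.05,-0.02,-0.14],[0,0,0]],
    [[0.05,-0.02,-0.14],[0,0,0]],
    [[0.05,-0.02,-0.14],[0,0,0]]
  ]
}}

```text
clock: 27.63
tcp_pos: [0.5795, -0.0948, 0.1655]
tool_rot: [-1.901, 1.57, 2.887]
ft_force: [-0.3, 0.2, 0.5]
opening: 0.0319
```

>>> {"name": "apply_moves", "arguments": {
  "series": [
    [[0,0,0],[0,0,0]],
    [[0,0,0],[0,0,0]],
    [[0,0,0],[0,0,0]],
    [[0,0,0],[0,0,0]],
    [[0,0,0],[0,0,0]]
  ]
}}

```text
clock: 28.05
tcp_pos: [0.5799, -0.0962, 0.1657]
tool_rot: [1.108, 1.571, -0.39]
ft_force: [0.4, 0.0, -0.4]
opening: 0.0314
```

```bash
python3 - <<'E'
from h import *
s=arm.read_state(); im=arm.read_camera("wrist"); cv2.imwrite("pics/w28.png",im[:,:,::-1]);par=toolcam(s)
print(s["tcp_pos"],proj("wrist",np.array([[.5795,-.037,.064]]),par))
E
```

```text
[ 0.57985379 -0.09621305  0.16568135] [[324.813529   150.34898973]]
```

View pics/w28.png

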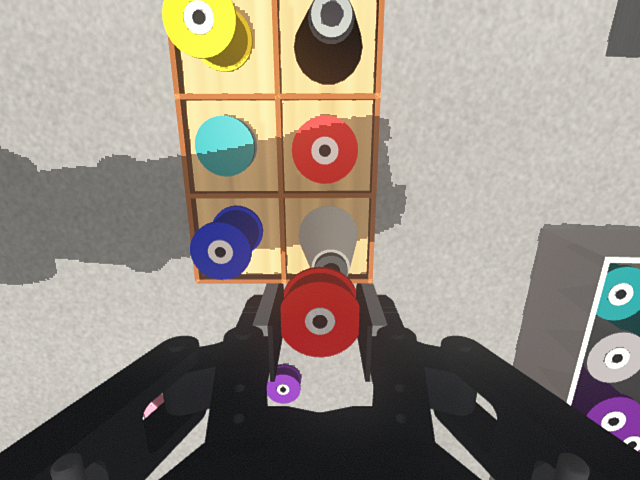

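```bash
python3 plan.py .5787 -.0366 .1 4.2
```

```text
t 28.1 p [ 0.5798 -0.0961  0.1656] jaw 4.2 q7 -0.19 f [ 0.6 -0.1 -0.6] open 0.0313
shift [ 0.219  0.011 -0.198] turn [-0.001       0.         -0.00033333] rows 2.1
```

>>> {"name": "apply_moves", "arguments": {
  "series": [
    [[0,0.011,-0.06],[0,0,0]],
    [[0,0.011,-0.12],[0,0,0]],
    [[0.04,0.011,-0.18],[0,0,0]],
    [[0.12,0.011,-0.198],[0,0,0]],
    [[0.2,0.011,-0.198],[0,0,0]]
  ]
}}

```text
clock: 28.52
tcp_pos: [0.5795, -0.0336, 0.1061]
tool_rot: [1.859, 1.568, 0.365]
ft_force: [1.8, -0.9, 0.0]
opening: 0.0312
```

>>> {"name": "apply_moves", "arguments": {
  "series": [
    [[0,0,0],[0,0,0]],
    [[0,0,0],[0,0,0]],
    [[0,0,0],[0,0,0]],
    [[0,0,0],[0,0,0]],
    [[0,0,0],[0,0,0]]
  ]
}}

```text
clock: 28.93
tcp_pos: [0.5795, -0.0366, 0.1069]
tool_rot: [1.416, 1.569, -0.082]
ft_force: [-0.4, 0.5, -0.2]
opening: 0.0312
```

```bash
python3 plan.py .5787 -.0366 .072 4.2
```

```text
t 28.9333 p [ 0.5795 -0.0366  0.1069] jaw 4.2 q7 -0.34 f [-0.4  0.5 -0.2] open 0.0312
shift [ 0.116 -0.003 -0.   ] turn [-0.00133333  0.00066667 -0.004     ] rows 0.8
```

>>> {"name": "apply_moves", "arguments": {
  "series": [
    [[0.04,-0.003,0],[0,0,0]],
    [[0.08,-0.003,0],[0,0,0]],
    [[0.11,-0.003,0],[0,0,0]],
    [[0.12,-0.003,0],[0,0,0]],
    [[0.12,-0.003,0],[0,0,0]]
  ]
}}

```text
clock: 29.35
tcp_pos: [0.5772, -0.0364, 0.0686]
tool_rot: [-1.724, 1.569, 3.062]
ft_force: [-0.5, 0.3, 0.2]
opening: 0.0313
```

```bash
python3 - <<'E'
from h import *
s=arm.read_state(); im=arm.read_camera("wrist"); cv2.imwrite("pics/w29.png",im[:,:,::-1]);par=toolcam(s)
E
python3 plan.py .5787 -.0366 .0655 4.2
```

```text
t 29.4 p [ 0.5776 -0.0363  0.0692] jaw 4.2 q7 -0.38 f [0.1 0.5 0.6] open 0.0313
shift [0.012 0.004 0.001] turn [ 0.         -0.00033333  0.00166667] rows 0.1
```

View pics/w29.png

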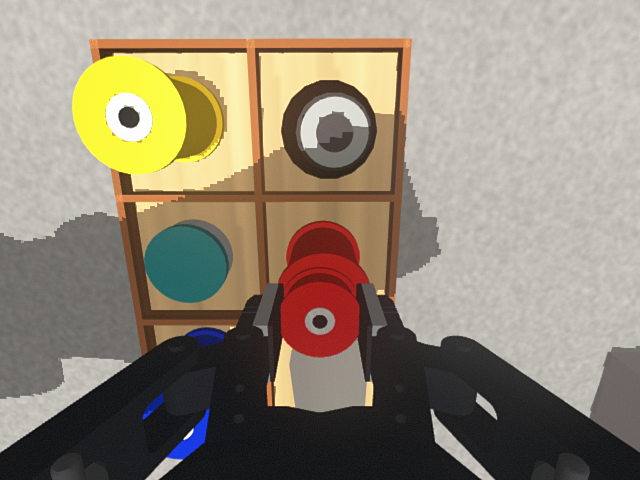

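>>> {"name": "apply_moves", "arguments": {
  "series": [
    [[0,0.002,0],[0,0,0]],
    [[0.003,0.002,0],[0,0,0]],
    [[0.006,0.002,0],[0,0,0]],
    [[0.009,0.002,0],[0,0,0]],
    [[0.011,0.002,0],[0,0,0]]
  ]
}}

```text
clock: 29.82
tcp_pos: [0.5784, -0.0363, 0.0663]
tool_rot: [1.232, 1.571, -0.266]
ft_force: [-0.0, -0.1, 0.1]
opening: 0.0316
```

```bash
python3 plan.py .5787 -.0366 .0655 4.2
```

```text
t 29.8167 p [ 0.5784 -0.0363  0.0663] jaw 4.2 q7 -0.38 f [-0.  -0.1  0.1] open 0.0316
shift [0.003 0.001 0.001] turn [-0.          0.         -0.00033333] rows 0.0
```

>>> {"name": "apply_moves", "arguments": {
  "series": [
    [[0.002,0,0],[0,0,0]],
    [[0.004,0,0],[0,0,0]],
    [[0.004,0,0],[0,0,0]],
    [[0.004,0,0],[0,0,0]],
    [[0.004,0,0],[0,0,0]]
  ]
}}

```text
clock: 30.23
tcp_pos: [0.5784, -0.0363, 0.0653]
tool_rot: [1.041, 1.571, -0.457]
ft_force: [-1.6, -0.2, 3.2]
opening: 0.0314
```

>>> {"name": "apply_moves", "arguments": {
  "series": [
    [[0,0,0],[0,0,0]],
    [[0,0,0],[0,0,0]],
    [[0,0,0],[0,0,0]],
    [[0,0,0],[0,0,0]],
    [[0,0,0],[0,0,0]]
  ],
  "hand": 0.5
}}

```text
clock: 30.65
tcp_pos: [0.5783, -0.0363, 0.0649]
tool_rot: [-2.251, 1.571, 2.535]
ft_force: [0.1, -0.6, 0.5]
opening: 0.0427
```

```bash
python3 - <<'E'
from h import *
s=arm.read_state(); im=arm.read_camera("wrist"); cv2.imwrite("pics/w30.png",im[:,:,::-1]);par=toolcam(s)
E
python3 plan.py .5787 -.0366 .0655 4.2
```

```text
t 30.7 p [ 0.5783 -0.0363  0.0649] jaw 4.2 q7 -0.38 f [-0.3  1.1 -0. ] open 0.0424
shift [-0.002  0.001  0.001] turn [ 0.         -0.00033333  0.00033333] rows 0.0
```

View pics/w30.png

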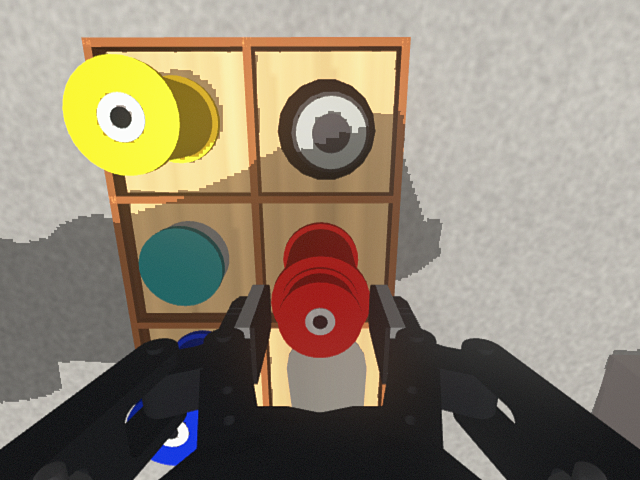

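>>> {"name": "apply_moves", "arguments": {
  "series": [
    [[0,0,0],[0,0,0]],
    [[0,0,0],[0,0,0]],
    [[-0.01,0,0],[0,0,0]],
    [[-0.03,0,0],[0,0,0]],
    [[-0.06,0,0],[0,0,0]]
  ],
  "hand": 0.35
}}

```text
clock: 31.12
tcp_pos: [0.578, -0.0362, 0.0832]
tool_rot: [-1.781, 1.57, 3.005]
ft_force: [0.5, -0.2, 0.0]
opening: 0.0557
```

>>> {"name": "apply_moves", "arguments": {
  "series": [
    [[-0.06,0,0],[0,0,0]],
    [[-0.15,0,0],[0,0,0]],
    [[-0.25,0,0],[0,0,0]],
    [[-0.38,0,0],[0,0,0]],
    [[-0.42,0,0],[0,0,0]]
  ]
}}

```text
clock: 31.53
tcp_pos: [0.5803, -0.0353, 0.2153]
tool_rot: [1.545, 1.563, 0.048]
ft_force: [1.1, 0.1, -0.1]
opening: 0.0553
```

>>> {"name": "apply_moves", "arguments": {
  "series": [
    [[0,0,0.13],[0,0,0]],
    [[0,0,0.26],[0,0,0]],
    [[0,0,0.39],[0,0,0]],
    [[0,0,0.52],[0,0,0]],
    [[0,0,0.65],[0,0,0]]
  ]
}}

```text
clock: 31.95
tcp_pos: [0.5925, -0.2326, 0.2104]
tool_rot: [1.148, 1.57, -0.35]
ft_force: [0.9, -0.5, 0.9]
opening: 0.0557
```

>>> {"name": "apply_moves", "arguments": {
  "series": [
    [[0,0,0.05],[0,0,0]],
    [[0,0,0.1],[0,0,0]],
    [[0,0,0.1],[0,0,0]],
    [[0,0,0.1],[0,0,0]],
    [[0,0,0.1],[0,0,0]]
  ]
}}

```text
clock: 32.37
tcp_pos: [0.5953, -0.2579, 0.2096]
tool_rot: [2.672, 1.569, 1.178]
ft_force: [0.0, 0.7, -0.8]
opening: 0.0555
```

```bash
python3 - <<'E'
from h import *
s=arm.read_state(); print(s["clock"],s["tcp_pos"],np.abs(s["qd"]).max())
t=arm.read_camera("top");sc=arm.read_camera("scene")
cv2.imwrite("pics/t31.png",cv2.resize(t[185:305,260:420,::-1],None,fx=5,fy=5,interpolation=cv2.INTER_CUBIC))
cv2.imwrite("pics/s31.png",cv2.resize(sc[190:320,210:370,::-1],None,fx=4.6,fy=4.6,interpolation=cv2.INTER_CUBIC))
E
```

```text
32.3667 [ 0.59529577 -0.25791809  0.20957628] 0.01028115068759085
```

View pics/t31.png

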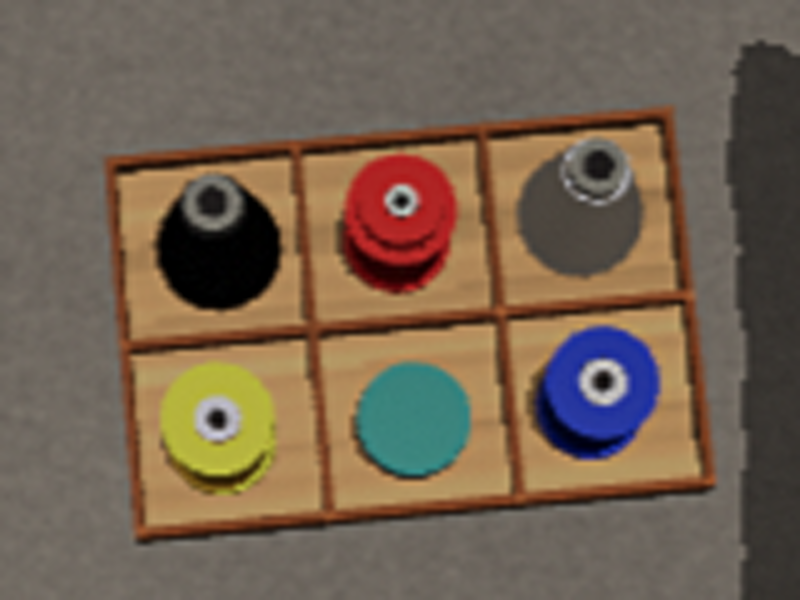

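View pics/s31.png

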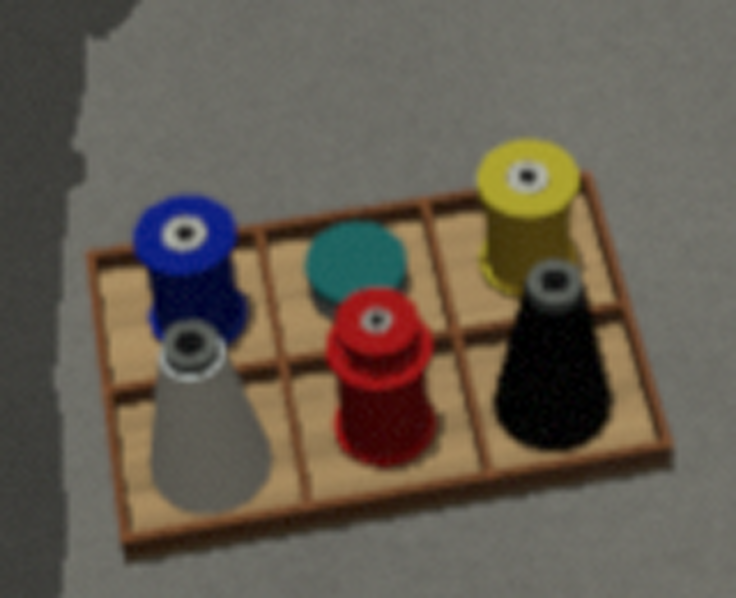

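```bash
python3 -c "
from bench import arm
print(arm.job_done())"
```

```text
the job is handed in; nothing more can be done
None
```

The job is done and was handed in at about 32.5 s of the 102 s allowed. `job_done()` gives no verdict, so I only have my own checks to go on.

**What I did:**
- The red spool stands between the two cones, the blue spool in front of the white cone and the yellow spool in front of the black cone. I chose the larger of the two yellow spools.
- The red bobbin lies flat on top of the red spool. I left the purple bobbin-shaped one alone.

**Setback:** After its first release, the red spool was left tilted about 15–20° with its base on the front divider. I gripped it again, moved it to the middle of its compartment and let it go. It then stood upright. I did not find out for certain why it tilted.

**Last checks:**
- **Spools:** In the top and scene pictures all three spools stand upright, each in its own compartment.
- **Bobbin:** It looks centred on the red spool, within about 1–2 mm.
- **Cones:** The tops of both cones are at the same pixels as at the start, within about half a pixel (roughly 1 mm).
- **Robot:** The arm was well clear of everything, and the largest wrist force component I saw was about 18 N.
- **Disagreements:** The top and scene cameras differed by about 3 mm on positions. My first estimate of the tray's position was up to 5 mm off, so I corrected it with the wrist camera.

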